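Put the oiled coat pegs away to dry

ROBOT

A 6-joint arm with a two-finger parallel gripper is mounted at the origin on the work surface. World frame = base frame: x ahead of the robot, y to its left, z up, the work surface at z = 0. Lengths are in m, angles in rad, forces in N, time in s.
With the tool pointing down it reaches from about 0.35 to 1 m from the base axis. Payload 7.1 kg.
Tool frame: the origin (TCP) lies midway between the tips of the shut fingers; the grasp point (between the pads) lies 19 mm behind it; z points along the fingers, y is the line along which they close (so a half turn about z gives the same grasp; the last joint's range is limited). The gripper opens to 85 mm and grips with 20 to 120 N. Pads are 22 mm wide; open, the fingers measure 114 mm over their backs; the gripper's body (76 mm by 85 mm) begins 54 mm behind the grasp point. The pads swing forward as they close: fully open they stand 13 mm farther back than shut.
Start: joints at [-1.258, 0.423, 1.63, -0, 1.089, -0.019], TCP at [0.204, -0.591, 0.231] pointing down, gripper open.
Joint ranges: [-3, 3], [-0.9, 2.11], [0.09, 2.58], [-1.31, 4.45], [0.11, 2.69], [-2.54, 2.54]. Speed limits (rad/s): [2.39, 2.39, 3.01, 3.14, 3.14, 3.14].

INTERFACE

Orientations are given as a rotation vector (axis times angle).
In Python, from bench import read_state, optics, r gives the robot as it stands. The module is installed in compiled form; this text tells all that it offers.
- The arm moves only by the shell command python3 -m handwheel 'ROWS' [FORCE]. ROWS is JSON, a list of rows, each an object of numbers: "tx", "ty", "tz": the shift along the tool's x, y, z in cm; "rx", "ry", "rz": the turn, a rotation vector about the tool's x, y, z in degrees; "claw": the finger opening in cm, from 0 to 8.54. A call has 1 to 8 rows; each row shifts and turns the commanded pose from where the row before left it, along the tool's axes as they then stand; what a row does not reach is not made up. A row lasts 1/8 s, in which the tool goes at most 62.5 mm and 10.7 degrees, less where a joint would pass 70% of its speed; a pose out of reach is approached as far as the arm can. A call is refused whole if a number of a shift passes 6.25 or a number of a turn 10.7, either way. A call with a gripper value outside its range is refused whole. The fingers move at their own pace and stop on an object; FORCE is the grip in N (left out, the last holds). Time passes only in rows, so rows that do not move let the fingers close. It gives the time, the measured TCP pose, the force, the opening and the grip force at its end, in the units of the state.
- read_state(): the state, without advancing time (a new reading comes with each control period).
- optics.camera(name): name is "scene" or "top" or "wrist"; returns the picture (420x560x3 uint8, red, green, blue); there is no depth.
- optics.get_calibration(name): a dict with "intrinsics" (3x3 intrinsics, pixels), "world_from_camera" (4x4, takes a point from camera to world coordinates). Camera axes: x right, y up, looking along -z (the intrinsics and any distortion apply to the point x, -y, -z); pixel columns grow to the right and rows downward; lengths in m; the calibration is good to about 2 mm. A picture is of the moment at which its call begins: read the wrist's pose just before it. get_calibration takes no time and is no camera call; for the wrist camera it gives the pose at the moment of the call.
- r.job_done(): hands the job in; it is judged then, once.
The state is a dict: "time_s": time; "joints": joint angles; "qvel": joint speeds; "effort": joint torques, N m; "tool_pos": TCP position; "ee_rot": TCP orientation; "force": force on the tool from outside, world axes, zero at the start; "moment": the same for the moment, N m; "width": finger opening in m; "grip_force": force on a finger pad.
Only numpy, scipy, OpenCV 4.12 (cv2) and the standard library are available. Lean on these libraries where they do the work, as an engineer would, in place of code of your own. Each camera call takes 0.05 s, during which the arm holds its last target. There are 200 camera calls.

TASK

The oiled coat pegs on the draining board have drained: pull the drying cabinet's drawer right out, stand every peg from the board in the drawer's drilled rack, tenon fully down in a free hole of its own size (small pegs in the front row, large pegs in the back row), and then push the drawer fully shut. Leave the pegs already in the drawer standing, and do not disturb the other things on the bench.

Things in the scene. Friction and masses are not known exactly. Their poses are not given: they have to be found in the camera images.
- drawer (a joint): travel of the one drawer of the drying cabinet (fixed plywood box 250 deep, 380 wide, 150 high), m: 0 shut (a stop), 0.18 fully out (a stop). Opens towards the robot; takes about 3 N plus 12 N per m/s and stays where it is left. Fully out, the small row of holes is 135 mm and the large row 67 mm in front of the cabinet's face; the drawer front's inner side is 45 mm before the small row
- handle (a point): middle of the drawer's bar handle: level round steel bar 10 mm thick, 120 long (along y), its middle 40 mm off the drawer front and 108 above the bench; moves with the drawer. Axes: x into the cabinet (closing direction), z up. Shut, the cabinet's top is 42 mm above the bar, its front edge 56 mm behind it; the drawer front rises 17 mm above the bar
- rack (a point): middle of the top of the wooden drilled board in the drawer, 192 x 324 x 20 mm, top 45 mm above the bench; moves with the drawer; axes as the handle. Holes right through, at y = -105, -35, 35, 105 mm: small ones (15 across) at x = -34, large ones (19 across) at x = 34. Drawer sides rise 12 mm over the board at most, its front 80. The cabinet top's underside is 135 mm above the bench
- drain_board: draining board, dark wood 260 x 170 x 30 mm, loose on the bench, 1.2 kg, with six 19 mm holes right through at x = -85, 0, 85 and y = -42, 42 mm, some holding a freshly oiled peg. Origin under its centre, z up
- large0: turned light-wood coat peg, large: origin at the shoulder, z along the peg towards its head. Tenon 16 mm thick, 26 long (below the origin, tip bevelled to 11); collar 32 across, up to 10 mm above the origin; straight stem 18 thick from 10 to 52; head 32 across from 52 to 68. 45 g. Starts standing in the draining board, shoulder on the board's top; may be absent
- large1: turned light-wood coat peg, large: origin at the shoulder, z along the peg towards its head. Tenon 16 mm thick, 26 long (below the origin, tip bevelled to 11); collar 32 across, up to 10 mm above the origin; straight stem 18 thick from 10 to 52; head 32 across from 52 to 68. 45 g. Starts standing in the draining board, shoulder on the board's top; may be absent
- large2: turned light-wood coat peg, large: origin at the shoulder, z along the peg towards its head. Tenon 16 mm thick, 26 long (below the origin, tip bevelled to 11); collar 32 across, up to 10 mm above the origin; straight stem 18 thick from 10 to 52; head 32 across from 52 to 68. 45 g. Starts standing in the draining board, shoulder on the board's top; may be absent
- small0: turned light-wood coat peg, small: origin at the shoulder, z along the peg towards its head. Tenon 12 mm thick, 26 long (below the origin, tip bevelled to 7); collar 25 across, up to 8 mm above the origin; straight stem 13 thick from 8 to 45; head 25 across from 45 to 58. 25 g. Starts standing in the draining board, shoulder on the board's top; may be absent
- small1: turned light-wood coat peg, small: origin at the shoulder, z along the peg towards its head. Tenon 12 mm thick, 26 long (below the origin, tip bevelled to 7); collar 25 across, up to 8 mm above the origin; straight stem 13 thick from 8 to 45; head 25 across from 45 to 58. 25 g. Starts standing in the draining board, shoulder on the board's top; may be absent
- small2: turned light-wood coat peg, small: origin at the shoulder, z along the peg towards its head. Tenon 12 mm thick, 26 long (below the origin, tip bevelled to 7); collar 25 across, up to 8 mm above the origin; straight stem 13 thick from 8 to 45; head 25 across from 45 to 58. 25 g. Starts standing in the draining board, shoulder on the board's top; may be absent
- dry_large0: same as a large peg. An earlier one, already standing in a hole of its size in the drawer; may be absent
- dry_large1: same as a large peg. An earlier one, already standing in a hole of its size in the drawer; may be absent
- dry_small0: same as a small peg. An earlier one, already standing in a hole of its size in the drawer; may be absent
- dry_small1: same as a small peg. An earlier one, already standing in a hole of its size in the drawer; may be absent
- bowl: a turned light-wood bowl, 130 across, 60 high (mm); to be left alone. Origin at its underside
- tin: a round tin, 72 across, 100 high (mm); to be left alone. Origin at its underside
- gouge: a turning gouge lying on the bench, 290 long, dark handle and steel blade (mm); to be left alone. Origin at its underside
- sanding_block: a cork block, 70 x 45 x 30 (mm); to be left alone. Origin at its underside
- mallet: a turned wooden mallet standing on its head, 76 across, 190 high (mm); to be left alone. Origin at its underside
Not all that is in view belongs to the job. What is shaped like the small1 but pink or red is not meant.

How it is judged:
On the way, in this order (a step that is already met when the one before it is completed fails the run):
1. the drawer is pulled out (at least 160 of its 180 mm) (value of joint drawer above 0.16 m), for 0.2 s.
2. every peg stands fully down in a hole of its size in the rack of the open drawer (x of large0 in the frame of rack between 0.026 and 0.042 m and y of large0 in the frame of rack between -0.115 and 0.115 m and z of large0 in the frame of rack between -0.005 and 0.004 m and angle between each of large0, large1, large2, small0, small1, small2, dry_large0, dry_large1, dry_small0, dry_small1's own z axis and vertical below 0.12 rad and x of large1 in the frame of rack between 0.026 and 0.042 m and y of large1 in the frame of rack between -0.115 and 0.115 m and z of large1 in the frame of rack between -0.005 and 0.004 m and x of large2 in the frame of rack between 0.026 and 0.042 m and y of large2 in the frame of rack between -0.115 and 0.115 m and z of large2 in the frame of rack between -0.005 and 0.004 m and x of small0 in the frame of rack between -0.042 and -0.026 m and y of small0 in the frame of rack between -0.115 and 0.115 m and z of small0 in the frame of rack between -0.005 and 0.004 m and x of small1 in the frame of rack between -0.042 and -0.026 m and y of small1 in the frame of rack between -0.115 and 0.115 m and z of small1 in the frame of rack between -0.005 and 0.004 m and x of small2 in the frame of rack between -0.042 and -0.026 m and y of small2 in the frame of rack between -0.115 and 0.115 m and z of small2 in the frame of rack between -0.005 and 0.004 m and x of dry_large0 in the frame of rack between 0.026 and 0.042 m and y of dry_large0 in the frame of rack between -0.115 and 0.115 m and z of dry_large0 in the frame of rack between -0.005 and 0.004 m and x of dry_large1 in the frame of rack between 0.026 and 0.042 m and y of dry_large1 in the frame of rack between -0.115 and 0.115 m and z of dry_large1 in the frame of rack between -0.005 and 0.004 m and x of dry_small0 in the frame of rack between -0.042 and -0.026 m and y of dry_small0 in the frame of rack between -0.115 and 0.115 m and z of dry_small0 in the frame of rack between -0.005 and 0.004 m and x of dry_small1 in the frame of rack between -0.042 and -0.026 m and y of dry_small1 in the frame of rack between -0.115 and 0.115 m and z of dry_small1 in the frame of rack between -0.005 and 0.004 m and value of joint drawer above 0.1 m), for 0.2 s.
At the end, for the whole second after the job is handed in: the drawer is shut (within 6 mm of its stop); every peg, new and earlier, stands in the drawer's rack in the row of its size (within 8 mm of the row's line), its shoulder on the board (within 4 mm) and upright (within 0.12 rad), at rest (value of joint drawer below 0.006 m and x of large0 in the frame of rack between 0.026 and 0.042 m and y of large0 in the frame of rack between -0.115 and 0.115 m and z of large0 in the frame of rack between -0.005 and 0.004 m and angle between each of large0, large1, large2, small0, small1, small2, dry_large0, dry_large1, dry_small0, dry_small1's own z axis and vertical below 0.12 rad and x of large1 in the frame of rack between 0.026 and 0.042 m and y of large1 in the frame of rack between -0.115 and 0.115 m and z of large1 in the frame of rack between -0.005 and 0.004 m and x of large2 in the frame of rack between 0.026 and 0.042 m and y of large2 in the frame of rack between -0.115 and 0.115 m and z of large2 in the frame of rack between -0.005 and 0.004 m and x of small0 in the frame of rack between -0.042 and -0.026 m and y of small0 in the frame of rack between -0.115 and 0.115 m and z of small0 in the frame of rack between -0.005 and 0.004 m and x of small1 in the frame of rack between -0.042 and -0.026 m and y of small1 in the frame of rack between -0.115 and 0.115 m and z of small1 in the frame of rack between -0.005 and 0.004 m and x of small2 in the frame of rack between -0.042 and -0.026 m and y of small2 in the frame of rack between -0.115 and 0.115 m and z of small2 in the frame of rack between -0.005 and 0.004 m and x of dry_large0 in the frame of rack between 0.026 and 0.042 m and y of dry_large0 in the frame of rack between -0.115 and 0.115 m and z of dry_large0 in the frame of rack between -0.005 and 0.004 m and x of dry_large1 in the frame of rack between 0.026 and 0.042 m and y of dry_large1 in the frame of rack between -0.115 and 0.115 m and z of dry_large1 in the frame of rack between -0.005 and 0.004 m and x of dry_small0 in the frame of rack between -0.042 and -0.026 m and y of dry_small0 in the frame of rack between -0.115 and 0.115 m and z of dry_small0 in the frame of rack between -0.005 and 0.004 m and x of dry_small1 in the frame of rack between -0.042 and -0.026 m and y of dry_small1 in the frame of rack between -0.115 and 0.115 m and z of dry_small1 in the frame of rack between -0.005 and 0.004 m and linear speed of each of large0, large1, large2, small0, small1, small2, dry_large0, dry_large1, dry_small0, dry_small1 below 0.03 m/s); the robot touches nothing.
It fails at once if a bystander on the bench (bowl, tin, gouge, cork block, mallet) is moved more than 30 mm (distance of any of bowl, tin, gouge, sanding_block, mallet from where it was at the start of the episode above 0.03 m).
Of large0, large1, large2, small0, small1, small2 only 4 to 6 are there at a start; the rules pass over those that are not, and their reading is None.
Of dry_large0, dry_large1 only 1 to 1 are there at a start; the rules pass over those that are not, and their reading is None.
Of dry_small0, dry_small1 only 1 to 1 are there at a start; the rules pass over those that are not, and their reading is None.
At some moment in a run one of drain_board may be knocked a few centimetres aside while the robot is not near it.
Once in a run the grip may slacken for a moment while it holds something.
It also fails if it takes over 210 s, if anything falls off the work surface, if the arm or the gripper's body presses on something with over 40 N, if the wrist force passes 120 N, or if a joint passes its speed limit or range.

## Working session

There is one attempt and no reset: what is moved stays moved. The work goes in short steps, Python scripts to look and compute and a shell command to move; the robot and the scene stay as the last step left them, time stands still between calls to the robot, and variables do not carry over. Pictures are saved under pics/ and viewed, at most 14 in all, crops included, and the job is handed in when it is done.

```bash
mkdir -p pics
cat > h.py <<'E'
import numpy as np, cv2
from scipy.spatial.transform import Rotation as R
from bench import read_state, optics, r
def snap(n,f=None):
    c=optics.get_calibration(n); im=optics.camera(n)
    if f: cv2.imwrite('pics/'+f,cv2.cvtColor(im,cv2.COLOR_RGB2BGR))
    return im,c
def ray(c,px):
    K=np.array(c['intrinsics']);T=np.array(c['world_from_camera'])
    d=np.linalg.inv(K)@np.array([px[0],px[1],1.]); d=np.array([d[0],-d[1],-d[2]])
    return T[:3,3],T[:3,:3]@d
def onz(c,px,z):
    o,d=ray(c,px); return o+d*(z-o[2])/d[2]
def proj(c,p):
    K=np.array(c['intrinsics']);T=np.array(c['world_from_camera'])
    q=T[:3,:3].T@(np.array(p)-T[:3,3]); q=K@np.array([q[0],-q[1],-q[2]]); return q[:2]/q[2]
E
python3 - <<'E'
from h import *
for n in('scene','top','wrist'):
    im,c=snap(n,n+'0.png'); print(n,{k:np.round(v,3).tolist() for k,v in c.items()})
s=read_state();print(s)
a=[cv2.imread('pics/%s0.png'%n) for n in('scene','top')]
E
```

```text
scene {'intrinsics': [[397.884, 0.0, 277.338], [0.0, 397.884, 204.728], [0.0, 0.0, 1.0]], 'world_from_camera': [[-0.367, -0.701, 0.611, 1.272], [0.93, -0.268, 0.252, 0.291], [-0.013, 0.661, 0.751, 0.937], [0.0, 0.0, 0.0, 1.0]]}
top {'intrinsics': [[472.736, 0.0, 275.952], [0.0, 472.736, 211.311], [0.0, 0.0, 1.0]], 'world_from_camera': [[0.022, 0.994, -0.105, 0.399], [-1.0, 0.022, 0.002, -0.009], [0.004, 0.105, 0.994, 1.528], [0.0, 0.0, 0.0, 1.0]]}
wrist {'intrinsics': [[316.918, 0.0, 279.638], [0.0, 316.918, 212.438], [0.0, 0.0, 1.0]], 'world_from_camera': [[0.325, 0.904, 0.277, 0.273], [-0.946, 0.311, 0.093, -0.566], [-0.002, -0.293, 0.956, 0.372], [0.0, 0.0, 0.0, 1.0]]}
{'time_s': 0.15, 'joints': array([-1.25802394e+00,  4.23703028e-01,  1.63049368e+00, -2.76217088e-05,
        1.08860659e+00, -1.90179175e-02]), 'qvel': array([ 0.00025004, -0.00430379, -0.00394274, -0.00059601, -0.0003191 ,
        0.00075431]), 'effort': array([-1.09408251e-03, -5.57772374e+01, -2.82017666e+01, -7.67518827e-05,
        4.74173561e-03, -1.11353589e-05]), 'tool_pos': array([ 0.20346253, -0.59051056,  0.23070887]), 'ee_rot': array([-3.09728053e+00, -5.18610405e-01,  3.16204931e-04]), 'force': array([-0.9055472 ,  0.10430839,  1.17111935]), 'moment': array([ 0.02419838,  0.0157024 , -0.07539385]), 'grip_force': 0.0, 'width': 0.08515449266038871}
```

View pics/scene0.png

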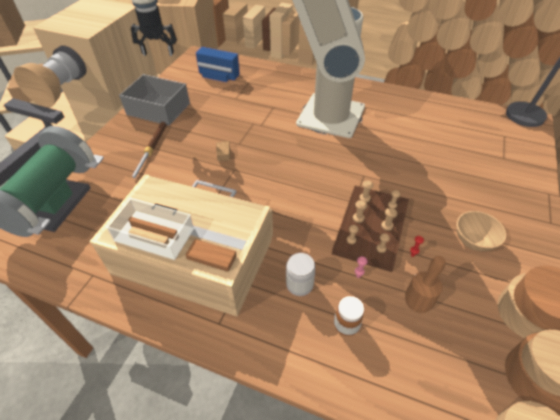

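View pics/top0.png

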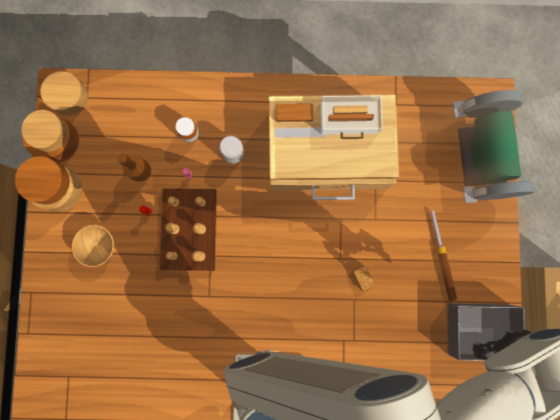

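The scene and top pictures agree. The cabinet is at top px (333,140) with its handle at (333,195). The draining board is at (188,230) with six pegs, and the gouge is at (443,255). Pink (186,174) and red (146,210) decoy pegs lie off the board. The pegs meant are the six light-wood ones on the board. I'll confirm with an enlarged crop.

Run:
```python
from h import *
im,c=snap('top')
a=cv2.resize(im[180:280,130:230],(400,400),interpolation=3); b=cv2.resize(im[165:215,283:383],(400,200),interpolation=3)
o=np.zeros((400,800,3),np.uint8);o[:,:400]=a;o[:200,400:]=b
cs=optics.get_calibration('scene');s=optics.camera('scene')
o[200:,400:]=cv2.resize(s[165:275,330:440],(400,200),interpolation=3)
cv2.imwrite('pics/crop1.png',o[...,::-1])
# board
hsv=cv2.cvtColor(im,cv2.COLOR_RGB2HSV); sub=im[180:280,150:225].astype(int).sum(2)
m=(sub<230).astype(np.uint8); n,l,st,ce=cv2.connectedComponentsWithStats(m)
k=1+np.argmax(st[1:,4]);rect=cv2.minAreaRect(np.argwhere(l==k)[:,::-1].astype(np.float32)); print(rect)
for p in cv2.boxPoints(rect)+[150,180]: print(p,onz(c,p,0.03))
for p in [(314,197),(353,197),(314,186),(353,186),(333,198)]: print(p,onz(c,p,.108))
for p in [(270,185),(397,185),(270,97),(397,97)]: print(p,onz(c,p,.15))
```

```text
((33.0, 52.0), (94.0, 66.0), 90.0)
[150. 185.] [0.63277577 0.39308771 0.03      ]
[216. 185.] [0.63755542 0.18192994 0.03      ]
[216. 279.] [0.33938744 0.17141448 0.03      ]
[150. 279.] [0.3348841  0.37821243 0.03      ]
(314, 197) [ 0.59505955 -0.12616805  0.108     ]
(353, 197) [ 0.59772385 -0.24445621  0.108     ]
(314, 186) [ 0.62878225 -0.12571375  0.108     ]
(353, 186) [ 0.63146527 -0.24429449  0.108     ]
(333, 198) [ 0.59329903 -0.18381328  0.108     ]
(270, 185) [0.62202304 0.00753551 0.15      ]
(397, 185) [ 0.63050709 -0.36727637  0.15      ]
(270, 97) [0.88972435 0.0137621  0.15      ]
(397, 97) [ 0.89870004 -0.36861775  0.15      ]
```

View pics/crop1.png

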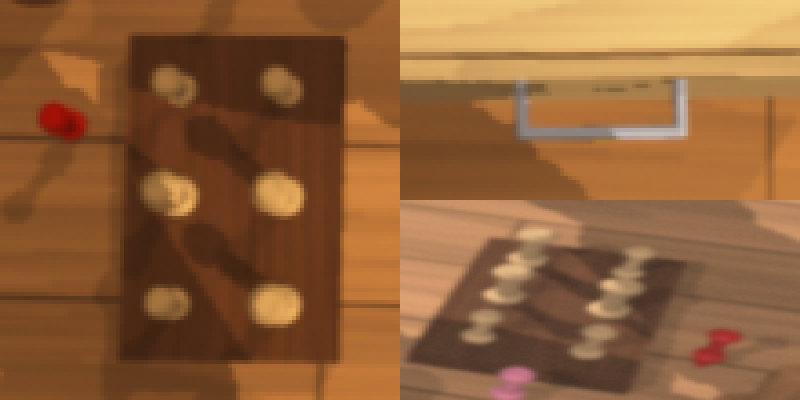

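Crop 1 shows six pegs on the board. The larges are at crop px (168,193), (278,193) and (276,305). The smalls are at (173,85), (281,85) and (165,303). The red peg at (62,120) is lying off the board, so it isn't meant. The handle bar is at top px (313–354,198). I'll start with the drawer.

```bash
cat >> h.py <<'E'
def plan(p,yaw):
    s=read_state(); M=R.from_rotvec(s['ee_rot']).as_matrix(); a=np.radians(yaw)
    G=np.array([[np.cos(a),np.sin(a),0],[np.sin(a),-np.cos(a),0],[0,0,-1.]])
    print('turn(deg,tool)',np.round(np.degrees(R.from_matrix(M.T@G).as_rotvec()),1),'shift(cm)',np.round(100*G.T@(np.array(p)-s['tool_pos']),2), 't',round(s['time_s'],1))
def say():
    s=read_state();M=R.from_rotvec(s['ee_rot']).as_matrix()
    print('pos',np.round(s['tool_pos'],4),'yaw',round(np.degrees(np.arctan2(M[1,0],M[0,0])),2),'z',np.round(M[:,2],3),'F',np.round(s['force'],1),'w',round(s['width'],4),'g',round(s['grip_force'],1),'t',round(s['time_s'],1))
E
python3 -c "
from h import *
plan([.592,-.185,.2],91.3)
plan([.592,-.185,.089],91.3)"
python3 -m handwheel '[{"rz":-10.3,"claw":3},{"rz":-10.3},{"rz":-10.3},{"rz":-10.3},{"rz":-10.3},{"rz":-10.3},{"rz":-10.3}]' 30
python3 -c "
from h import *
say();plan([.592,-.185,.2],91.3)"
```

```text
turn(deg,tool) [ -0.   -0.  -72.3] shift(cm) [39.68 39.76  3.1 ] t 0.2
turn(deg,tool) [ -0.   -0.  -72.3] shift(cm) [39.68 39.76 14.2 ] t 0.2
pos [ 0.2035 -0.5907  0.231 ] yaw 19.01 z [-0.     0.001 -1.   ] F [0.4 0.2 0.4] w 0.0856 g 0.0 t 0.2
turn(deg,tool) [ -0.   -0.  -72.3] shift(cm) [39.68 39.76  3.1 ] t 0.2$[0]: bad value
```

```bash
python3 -m handwheel '[{"rz":-10.3},{"rz":-10.3},{"rz":-10.3},{"rz":-10.3},{"rz":-10.3},{"rz":-10.3},{"rz":-10.3}]'; python3 -m handwheel '[{"claw":3.0}]' 30; python3 -m handwheel '[{"tx":0,"ty":0,"tz":0,"rx":0,"ry":0,"rz":0,"claw":3.0}]'
python3 -c "
from h import *
say();plan([.592,-.185,.2],91.3)"
```

```text
time_s: 0.38
tool_pos: [0.2036, -0.5908, 0.2312]
ee_rot: [-3.098, -0.519, 0.0]
force: [0.4, 0.3, -0.3]
width: 0.0697
grip_force: 0.0
pos [ 0.2036 -0.5908  0.2312] yaw 19.01 z [-0.  0. -1.] F [ 0.4  0.3 -0.3] w 0.0697 g 0.0 t 0.4
turn(deg,tool) [ -0.   -0.  -72.3] shift(cm) [39.69 39.75  3.12] t 0.4$[0]: bad value
$[0]: bad value
```

```bash
python3 -m handwheel '[{"tx":0,"ty":0,"tz":0,"rx":0,"ry":0,"rz":-10.3,"claw":3},{"tx":0,"ty":0,"tz":0,"rx":0,"ry":0,"rz":-10.3,"claw":3},{"tx":0,"ty":0,"tz":0,"rx":0,"ry":0,"rz":-10.3,"claw":3},{"tx":0,"ty":0,"tz":0,"rx":0,"ry":0,"rz":-10.3,"claw":3},{"tx":0,"ty":0,"tz":0,"rx":0,"ry":0,"rz":-10.3,"claw":3},{"tx":0,"ty":0,"tz":0,"rx":0,"ry":0,"rz":-10.3,"claw":3},{"tx":0,"ty":0,"tz":0,"rx":0,"ry":0,"rz":-10.3,"claw":3}]' >/dev/null
python3 -m handwheel '[{"tx":5,"ty":5,"tz":-0.1,"rx":0,"ry":0,"rz":0,"claw":3},{"tx":5,"ty":5,"tz":-0.1,"rx":0,"ry":0,"rz":0,"claw":3},{"tx":5,"ty":5,"tz":-0.1,"rx":0,"ry":0,"rz":0,"claw":3},{"tx":5,"ty":5,"tz":-0.1,"rx":0,"ry":0,"rz":0,"claw":3},{"tx":5,"ty":5,"tz":0,"rx":0,"ry":0,"rz":0,"claw":3},{"tx":5,"ty":5,"tz":0,"rx":0,"ry":0,"rz":0,"claw":3},{"tx":5,"ty":5,"tz":0,"rx":0,"ry":0,"rz":0,"claw":3},{"tx":3,"ty":0,"tz":0,"rx":0,"ry":0,"rz":0,"claw":3}]' | head -3
python3 -c "
from h import *
say();plan([.592,-.185,.2],91.3); snap('wrist','w1.png')"
```

```text
time_s: 2.25
tool_pos: [0.509, -0.2435, 0.235]
ee_rot: [2.196, 2.245, 0.001]
pos [ 0.509  -0.2435  0.235 ] yaw 91.27 z [ 0.002 -0.    -1.   ] F [-0.  -0.9 -0.2] w 0.0302 g 0.0 t 2.2
turn(deg,tool) [ 0.1  0.  -0. ] shift(cm) [5.66 8.43 3.5 ] t 2.2
```

View pics/w1.png

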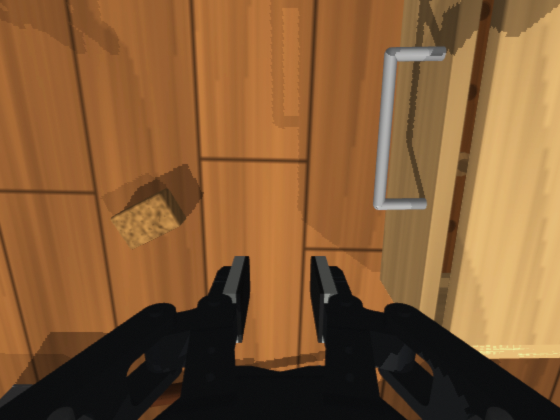

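The bar runs from wrist px (392,52) to (381,206). The cork block is at (147,220).

```bash
python3 -c "
from h import *
c=optics.get_calibration('wrist')
for p in [(392,52),(381,206)]: print(onz(c,p,.108))
print(onz(c,(147,220),.03))
plan([.592,-.185,.2],91.3)"
```

```text
[ 0.58921983 -0.11699899  0.108     ]
[ 0.59483469 -0.23949057  0.108     ]
[ 0.35405627 -0.28344691  0.03      ]
turn(deg,tool) [-0.  -0.1 -0. ] shift(cm) [5.38 8.62 3.45] t 2.3
```

```bash
python3 -m handwheel '[{"tx":2.8,"ty":4.25,"tz":0,"rx":0,"ry":0,"rz":0,"claw":3},{"tx":2.8,"ty":4.25,"tz":0.5,"rx":0,"ry":0,"rz":-0.5,"claw":3},{"tx":0,"ty":0,"tz":3,"rx":0,"ry":0,"rz":0,"claw":3},{"tx":0,"ty":0,"tz":3,"rx":0,"ry":0,"rz":0,"claw":3},{"tx":0,"ty":0,"tz":3,"rx":0,"ry":0,"rz":0,"claw":3},{"tx":0,"ty":0,"tz":2.8,"rx":0,"ry":0,"rz":0,"claw":3},{"tx":0,"ty":0,"tz":2.1,"rx":0,"ry":0,"rz":0,"claw":3},{"tx":0,"ty":0,"tz":0,"rx":0,"ry":0,"rz":0,"claw":3}]' | head -4
python3 -c "
from h import *
say();snap('wrist','w2.png')"
```

```text
time_s: 3.3
tool_pos: [0.5891, -0.1877, 0.0893]
ee_rot: [-2.188, -2.25, 0.002]
force: [0.2, 0.9, 0.9]
pos [ 0.5891 -0.1877  0.0893] yaw 91.6 z [-0.003  0.001 -1.   ] F [0.2 0.9 0.9] w 0.03 g 0.0 t 3.3
```

View pics/w2.png

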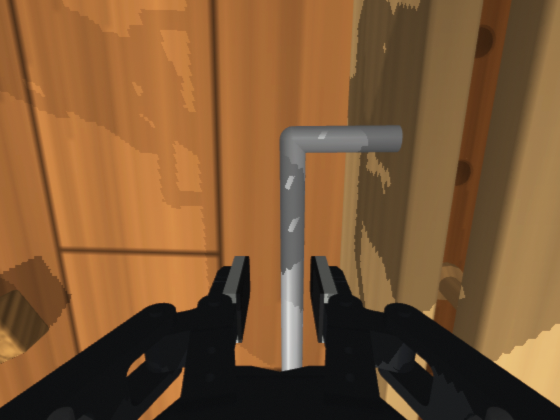

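The bar lies between the fingers (px 292, 300). Grip and pull.

```bash
python3 -m handwheel '[{"tx":0,"ty":0,"tz":0,"rx":0,"ry":0,"rz":0,"claw":0},{"tx":0,"ty":0,"tz":0,"rx":0,"ry":0,"rz":0,"claw":0},{"tx":0,"ty":0,"tz":0,"rx":0,"ry":0,"rz":0,"claw":0},{"tx":0,"ty":-0.5,"tz":0,"rx":0,"ry":0,"rz":0,"claw":0},{"tx":0,"ty":-1.5,"tz":0,"rx":0,"ry":0,"rz":0,"claw":0},{"tx":0,"ty":-2,"tz":0,"rx":0,"ry":0,"rz":0,"claw":0},{"tx":0,"ty":-2,"tz":0,"rx":0,"ry":0,"rz":0,"claw":0},{"tx":0,"ty":-2,"tz":0,"rx":0,"ry":0,"rz":0,"claw":0}]' 60
python3 -m handwheel '[{"tx":0,"ty":-2,"tz":0,"rx":0,"ry":0,"rz":0,"claw":0},{"tx":0,"ty":-2,"tz":0,"rx":0,"ry":0,"rz":0,"claw":0},{"tx":0,"ty":-2,"tz":0,"rx":0,"ry":0,"rz":0,"claw":0},{"tx":0,"ty":-2,"tz":0,"rx":0,"ry":0,"rz":0,"claw":0},{"tx":0,"ty":-1,"tz":0,"rx":0,"ry":0,"rz":0,"claw":0},{"tx":0,"ty":0,"tz":0,"rx":0,"ry":0,"rz":0,"claw":0}]'
```

```text
time_s: 4.35
tool_pos: [0.5117, -0.1913, 0.0923]
ee_rot: [2.186, 2.249, 0.003]
force: [4.5, -3.2, 5.4]
width: 0.0075
grip_force: 60.0
time_s: 5.1
tool_pos: [0.4207, -0.1945, 0.0922]
ee_rot: [2.187, 2.25, -0.001]
force: [-2.2, -9.1, 11.3]
width: 0.0079
grip_force: 45.8
```

```bash
python3 -m handwheel '[{"tx":0,"ty":-0.6,"tz":0,"rx":0,"ry":0,"rz":0,"claw":0},{"tx":0,"ty":-0.4,"tz":0,"rx":0,"ry":0,"rz":0,"claw":0},{"tx":0,"ty":0,"tz":0,"rx":0,"ry":0,"rz":0,"claw":0},{"tx":0,"ty":0,"tz":0,"rx":0,"ry":0,"rz":0,"claw":0}]'
```

```text
time_s: 5.6
tool_pos: [0.4147, -0.1948, 0.0923]
ee_rot: [2.184, 2.245, 0.006]
force: [12.9, -1.4, 0.1]
width: 0.008
grip_force: 59.2
```

```bash
python3 -m handwheel '[{"tx":0,"ty":0,"tz":0,"rx":0,"ry":0,"rz":0,"claw":3},{"tx":0,"ty":0,"tz":0,"rx":0,"ry":0,"rz":0,"claw":3},{"tx":0,"ty":0,"tz":-2,"rx":0,"ry":0,"rz":0,"claw":3},{"tx":0,"ty":0,"tz":-5,"rx":0,"ry":0,"rz":0,"claw":3},{"tx":0,"ty":0,"tz":-5,"rx":0,"ry":0,"rz":0,"claw":3},{"tx":0,"ty":0,"tz":-5,"rx":0,"ry":0,"rz":0,"claw":3},{"tx":0,"ty":0,"tz":-5,"rx":0,"ry":0,"rz":0,"claw":3},{"tx":0,"ty":2,"tz":0,"rx":0,"ry":0,"rz":-10,"claw":4}]' |head -2
python3 -m handwheel '[{"tx":0,"ty":0,"tz":0,"rx":0,"ry":0,"rz":-10.05,"claw":4},{"tx":0,"ty":0,"tz":0,"rx":0,"ry":0,"rz":-10.05,"claw":4},{"tx":0,"ty":0,"tz":0,"rx":0,"ry":0,"rz":-10.05,"claw":4},{"tx":0,"ty":0,"tz":0,"rx":0,"ry":0,"rz":-10.05,"claw":4},{"tx":0,"ty":0,"tz":0,"rx":0,"ry":0,"rz":-10.05,"claw":4},{"tx":0,"ty":0,"tz":0,"rx":0,"ry":0,"rz":-10.05,"claw":4},{"tx":0,"ty":0,"tz":0,"rx":0,"ry":0,"rz":-10.05,"claw":4},{"tx":0,"ty":0,"tz":0,"rx":0,"ry":0,"rz":-10.05,"claw":4}]'|head -3
python3 -c "
from h import *
say();snap('wrist','w3.png')"
```

```text
time_s: 6.6
tool_pos: [0.4308, -0.1931, 0.3146]
time_s: 7.6
tool_pos: [0.4292, -0.1921, 0.3101]
ee_rot: [0.064, -3.139, -0.002]
pos [ 0.4292 -0.1921  0.3101] yaw -177.67 z [-0.002  0.001 -1.   ] F [0.6 0.3 0.7] w 0.0403 g 0.0 t 7.6
```

View pics/w3.png

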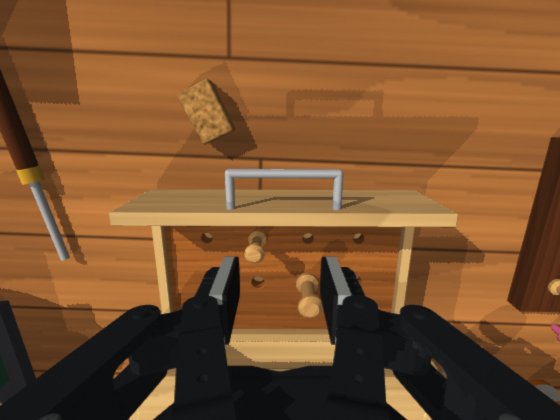

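Wrist picture: the free small holes are at px (207,237), (307,237) and (358,237), with the dry small peg in the y=-35 hole. A large hole at (257,281) is free, and the dry large peg is in the y=+35 hole. I'll refine the hole centres.

Run:
```python
from h import *
c=optics.get_calibration('wrist');im=optics.camera('wrist');say()
g=im.astype(int).sum(2)
H=[]
for (u,v),loc in {(207,237):(-34,-105),(307,237):(-34,35),(358,237):(-34,105),(257,281):(34,-35)}.items():
    w=g[v-8:v+9,u-9:u+10]; m=w<np.median(w)*.72
    n,l,st,ce=cv2.connectedComponentsWithStats(m.astype(np.uint8)); k=1+np.argmax(st[1:,4])
    p=ce[k]+[u-9,v-8]; 
    q=onz(c,p,.045); H.append((loc,q)); print(loc,p,st[k],np.round(q,4))
A=np.array([h[0] for h in H])/1000.;B=np.array([h[1][:2] for h in H])
X,Y=A-A.mean(0),B-B.mean(0); th=np.arctan2((X[:,0]*Y[:,1]-X[:,1]*Y[:,0]).sum(),(X*Y).sum())
Rm=np.array([[np.cos(th),-np.sin(th)],[np.sin(th),np.cos(th)]]);t=B.mean(0)-Rm@A.mean(0)
print('yaw',np.degrees(th),'rack',t,'res mm',1000*(A@Rm.T+t-B))
for p in [(228,174),(340,173)]: print(onz(c,p,.108))
```

```text
pos [ 0.4293 -0.1922  0.3102] yaw -177.93 z [-0.002  0.001 -1.   ] F [-0.6 -0.6  0.5] w 0.0401 g 0.0 t 7.7
(-34, -105) [204.76923077 238.03846154] [ 3  4 10  9 52] [ 0.5188 -0.2901  0.045 ]
(-34, 35) [307.63157895 239.76315789] [ 5  8 10  6 38] [ 0.5149 -0.1486  0.045 ]
(-34, 105) [358.62162162 239.62162162] [ 5  6  9  8 37] [ 0.5114 -0.0784  0.045 ]
(34, -35) [254.90740741 282.2037037 ] [ 3  5 12  9 54] [ 0.5837 -0.2196  0.045 ]
yaw 1.5836514028300142 rack [ 0.54921131 -0.18368234] res mm [[-0.72194951  0.49206112]
 [-0.61544987 -1.05541182]
 [ 0.89664778 -1.28719743]
 [ 0.4407516   1.85054814]]
[ 0.41691591 -0.24841083  0.108     ]
[ 0.41012968 -0.12616433  0.108     ]
```

```bash
python3 -c "
from h import *
plan([.55,.28,.30],181.9)"
```

```text
turn(deg,tool) [ 0.  -0.1  0.2] shift(cm) [-13.63  46.79   1.02] t 7.7
```

```bash
python3 -m handwheel '[{"tx":-1.7,"ty":5.9,"tz":0.1,"rx":0,"ry":0,"rz":0,"claw":5},{"tx":-1.7,"ty":5.9,"tz":0.1,"rx":0,"ry":0,"rz":0,"claw":5},{"tx":-1.7,"ty":5.9,"tz":0.1,"rx":0,"ry":0,"rz":0,"claw":5},{"tx":-1.7,"ty":5.9,"tz":0.1,"rx":0,"ry":0,"rz":0,"claw":5},{"tx":-1.7,"ty":5.9,"tz":0.1,"rx":0,"ry":0,"rz":0,"claw":5},{"tx":-1.7,"ty":5.9,"tz":0.1,"rx":0,"ry":0,"rz":0,"claw":5},{"tx":-1.7,"ty":5.9,"tz":0.1,"rx":0,"ry":0,"rz":0,"claw":5},{"tx":-1.7,"ty":5.9,"tz":0.1,"rx":0,"ry":0,"rz":0,"claw":5}]' |head -2
python3 -m handwheel '[{"tx":0,"ty":0,"tz":0,"rx":0,"ry":0,"rz":0,"claw":5},{"tx":0,"ty":0,"tz":0,"rx":0,"ry":0,"rz":0,"claw":5}]'|head -3
python3 -c "
from h import *
say();snap('wrist','w4.png')"
```

```text
time_s: 8.7
tool_pos: [0.5493, 0.2857, 0.3024]
time_s: 8.95
tool_pos: [0.5489, 0.2835, 0.302]
ee_rot: [0.052, -3.139, 0.002]
pos [0.5489 0.2835 0.302 ] yaw -178.09 z [-0.002 -0.001 -1.   ] F [-0.5 -1.4 -0.6] w 0.0498 g 0.0 t 8.9
```

View pics/w4.png

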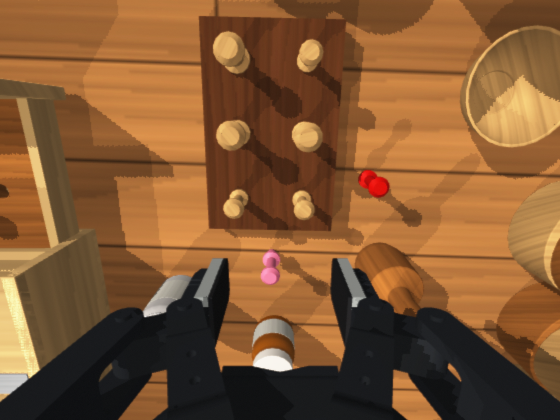

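The board is in view with corners at about (200,16), (345,18), (332,230) and (209,228). The large heads are at (229,48), (232,135) and (307,136). The small heads are at (311,50), (235,208) and (303,207). The pink peg (270,267) and the red one (374,184) lie off the board.

Run:
```python
from h import *
c=optics.get_calibration('wrist');im=optics.camera('wrist')
C=np.array([onz(c,p,.03)[:2] for p in[(200,16),(345,18),(332,230),(209,228)]]);print(np.round(C,4))
print('ctr',C.mean(0),'yaw',np.degrees(np.arctan2(*(C[2]+C[3]-C[0]-C[1])[::-1])), 'len',np.linalg.norm((C[2]+C[3]-C[0]-C[1])/2),np.linalg.norm((C[1]+C[2]-C[0]-C[3])/2))
for n,p,z in[('L1',(228.5,48),.098),('S1',(311,50),.088),('L2',(232,135),.098),('L3',(307,136),.098),('S2',(235,209),.088),('S3',(303.5,207.5),.088)]:
    print(n,np.round(onz(c,p,z),4))
```

```text
[[0.3668 0.1859]
 [0.3634 0.3526]
 [0.6227 0.3584]
 [0.6253 0.1877]]
ctr [0.49454392 0.27115967] yaw 0.850069110744744 len 0.2589229326530623 0.16867733968131643
L1 [0.4111 0.2285 0.098 ]
S1 [0.4085 0.3107 0.088 ]
L2 [0.4945 0.2309 0.098 ]
L3 [0.493  0.3106 0.098 ]
S2 [0.5794 0.232  0.088 ]
S3 [0.575 0.312 0.088]
```

```bash
python3 -c "
from h import *
plan([.494,.230,.042],181.9)"
```

```text
turn(deg,tool) [-0.  -0.1 -0. ] shift(cm) [ 5.69 -5.08 26.06] t 9.1
```

```bash
python3 -m handwheel '[{"tx":2.8,"ty":-2.6,"tz":4,"rx":0,"ry":0,"rz":0,"claw":5},{"tx":2.9,"ty":-2.5,"tz":5,"rx":0,"ry":0,"rz":0,"claw":5},{"tx":0,"ty":0,"tz":4,"rx":0,"ry":0,"rz":0,"claw":5},{"tx":0,"ty":0,"tz":3,"rx":0,"ry":0,"rz":0,"claw":5},{"tx":0,"ty":0,"tz":0,"rx":0,"ry":0,"rz":0,"claw":5}]' |head -2
python3 -c "
from h import *
say();plan([.494,.230,.042],181.9);im,c=snap('wrist','w5.png');print(proj(c,[.494,.23,.098]))"
```

```text
time_s: 9.68
tool_pos: [0.4931, 0.2293, 0.1418]
pos [0.4931 0.2293 0.1418] yaw -178.14 z [-0.004 -0.002 -1.   ] F [ 0.1 -0.5  1.2] w 0.0502 g 0.0 t 9.7
turn(deg,tool) [-0.1 -0.2 -0. ] shift(cm) [-0.09  0.07  9.98] t 9.7
[280.12270159 243.00422686]
```

View pics/w5.png

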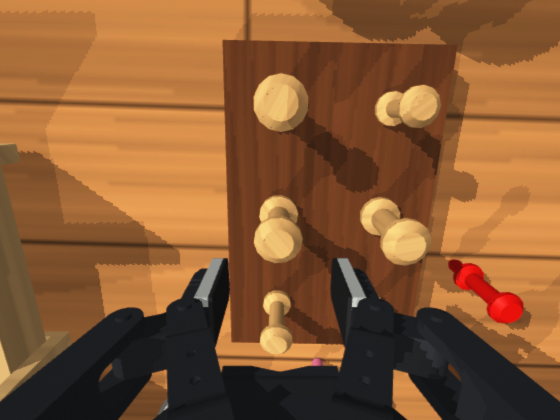

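The target large peg's head is at px (278,241), against a prediction of (280,243). I'll descend, grip and lift.

```bash
python3 -m handwheel '[{"tx":0,"ty":0,"tz":4,"rx":0,"ry":0,"rz":0,"claw":5},{"tx":0,"ty":0,"tz":4,"rx":0,"ry":0,"rz":0,"claw":5},{"tx":0,"ty":0,"tz":2,"rx":0,"ry":0,"rz":0,"claw":5},{"tx":0,"ty":0,"tz":0,"rx":0,"ry":0,"rz":0,"claw":5},{"tx":0,"ty":0,"tz":0,"rx":0,"ry":0,"rz":0,"claw":0},{"tx":0,"ty":0,"tz":0,"rx":0,"ry":0,"rz":0,"claw":0},{"tx":0,"ty":0,"tz":0,"rx":0,"ry":0,"rz":0,"claw":0},{"tx":0,"ty":0,"tz":0,"rx":0,"ry":0,"rz":0,"claw":0}]' 50
python3 -m handwheel '[{"tx":0,"ty":0,"tz":-1,"rx":0,"ry":0,"rz":0,"claw":0},{"tx":0,"ty":0,"tz":-3,"rx":0,"ry":0,"rz":0,"claw":0},{"tx":0,"ty":0,"tz":-5,"rx":0,"ry":0,"rz":0,"claw":0},{"tx":0,"ty":0,"tz":-5,"rx":0,"ry":0,"rz":0,"claw":0},{"tx":0,"ty":0,"tz":-5,"rx":0,"ry":0,"rz":0,"claw":0}]'
python3 -c "
from h import *
say();plan([.549-.035*-.035+.034,-.1835-.035+.034*.035,.23],181.9);im,c=snap('wrist');cv2.imwrite('pics/w6.png',im[150:420,140:420,::-1])"
```

```text
time_s: 10.72
tool_pos: [0.4961, 0.2318, 0.0451]
ee_rot: [-0.055, 3.138, 0.002]
force: [-0.0, -1.8, 7.5]
width: 0.0267
grip_force: 48.5
time_s: 11.35
tool_pos: [0.4943, 0.2311, 0.2357]
ee_rot: [-0.055, 3.141, 0.0]
force: [0.6, 0.3, -1.5]
width: 0.0265
grip_force: 49.1
pos [0.4943 0.2311 0.2357] yaw -177.99 z [ 0.  0. -1.] F [ 0.6  0.3 -1.5] w 0.0265 g 49.1 t 11.3
turn(deg,tool) [0.  0.  0.1] shift(cm) [ -7.5  -45.12   0.57] t 11.3
```

View pics/w6.png

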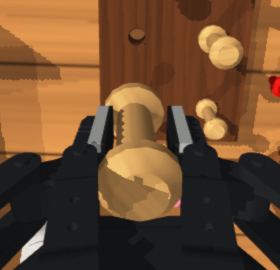

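```bash
python3 -c "
from h import *
c=optics.get_calibration('wrist');p=read_state()['tool_pos']
for h in(.053,-.005,-.015):print(h,proj(c,p+[0,0,h])-[140,150])
q=p+[0,0,.053]
for d in([.016,0,0],[-.016,0,0],[0,.016,0],[0,-.016,0]):print(proj(c,q+d)-[140,150])
im=optics.camera('wrist');cv2.imwrite('pics/w7.png',cv2.resize(im[220:400,190:370],(720,720),interpolation=3)[:600,:,::-1])
"
```

```text
0.053 [139.13520473 201.88904684]
-0.005 [138.77883683 120.13685339]
-0.015 [138.74056941 111.35815732]
[137.5994911  239.04797194]
[140.81621393 161.21447447]
[186.3828269  203.06211441]
[ 91.67761551 200.71076619]
```

View pics/w7.png

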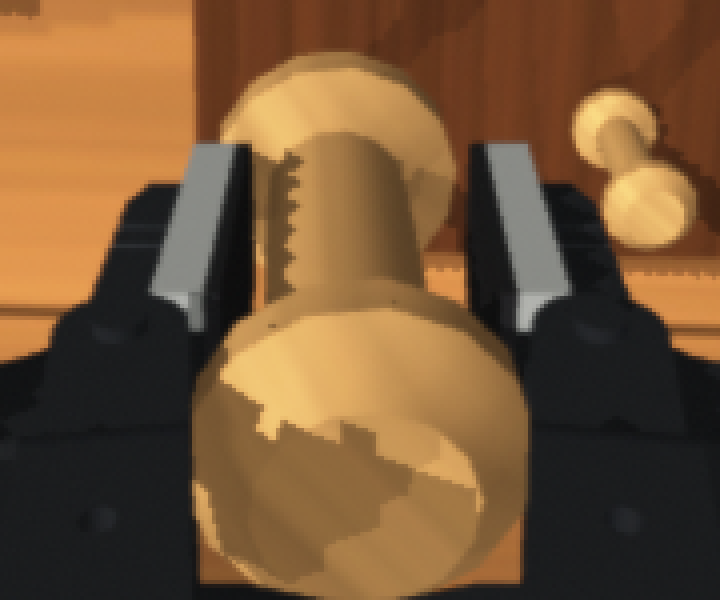

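The peg is held by its head between the upper finger links, with the pads around the stem under the head. That hold is secure, and I'll drop the force to 30 N. It leans slightly, about 2 mm towards -y at the collar. Moving to hole (34,-35).

```bash
python3 -m handwheel '[{"tx":0,"ty":-4,"tz":0,"rx":0,"ry":0,"rz":0,"claw":0},{"tx":-1,"ty":-6,"tz":0,"rx":0,"ry":0,"rz":0,"claw":0},{"tx":-1.5,"ty":-6,"tz":0,"rx":0,"ry":0,"rz":0,"claw":0},{"tx":-1.5,"ty":-6,"tz":0,"rx":0,"ry":0,"rz":0,"claw":0},{"tx":-1.5,"ty":-6,"tz":0,"rx":0,"ry":0,"rz":0,"claw":0},{"tx":-1,"ty":-6,"tz":0,"rx":0,"ry":0,"rz":0,"claw":0},{"tx":-1,"ty":-6,"tz":0,"rx":0,"ry":0,"rz":0,"claw":0},{"tx":0,"ty":-4.8,"tz":0,"rx":0,"ry":0,"rz":0,"claw":0}]' 30
python3 -m handwheel '[{"tx":0,"ty":0,"tz":0,"rx":0,"ry":0,"rz":0,"claw":0}]' >/dev/null
python3 -c "
from h import *
say();plan([.584,-.216,.110],181.9)"
```

```text
time_s: 12.45
tool_pos: [0.5853, -0.2162, 0.233]
ee_rot: [0.054, -3.141, -0.0]
force: [0.4, 0.4, -0.2]
width: 0.0265
grip_force: 49.1
pos [ 0.5848 -0.2169  0.2328] yaw -178.22 z [-0. -0. -1.] F [ 0.1  0.2 -1.7] w 0.0267 g 49.1 t 12.6
turn(deg,tool) [-0.  -0.  -0.1] shift(cm) [ 0.07  0.09 12.28] t 12.6
```

```bash
python3 -m handwheel '[{"tx":0,"ty":0,"tz":5,"rx":0,"ry":0,"rz":0,"claw":0},{"tx":0,"ty":0,"tz":5,"rx":0,"ry":0,"rz":0,"claw":0},{"tx":0.1,"ty":0.1,"tz":2.3,"rx":0,"ry":0,"rz":0,"claw":0},{"tx":0,"ty":0,"tz":1,"rx":0,"ry":0,"rz":0,"claw":0},{"tx":0,"ty":0,"tz":0.7,"rx":0,"ry":0,"rz":0,"claw":0},{"tx":0,"ty":0,"tz":0,"rx":0,"ry":0,"rz":0,"claw":0}]'
python3 -c "
from h import *
say();plan([.584,-.216,.060],181.9)"
```

```text
time_s: 13.32
tool_pos: [0.5847, -0.2127, 0.0938]
ee_rot: [-0.056, 3.14, -0.0]
force: [0.2, -0.1, -0.3]
width: 0.0266
grip_force: 49.1
pos [ 0.5847 -0.2127  0.0938] yaw -177.97 z [ 0.001 -0.    -1.   ] F [ 0.2 -0.1 -0.3] w 0.0266 g 49.1 t 13.3
turn(deg,tool) [-0.   0.   0.1] shift(cm) [ 0.08 -0.33  3.38] t 13.3
```

```bash
python3 -m handwheel '[{"tx":0.1,"ty":-0.3,"tz":0,"rx":0,"ry":0,"rz":0,"claw":0},{"tx":0,"ty":0,"tz":0.6,"rx":0,"ry":0,"rz":0,"claw":0},{"tx":0,"ty":0,"tz":0.6,"rx":0,"ry":0,"rz":0,"claw":0},{"tx":0,"ty":0,"tz":0.4,"rx":0,"ry":0,"rz":0,"claw":0},{"tx":0,"ty":0,"tz":0,"rx":0,"ry":0,"rz":0,"claw":0}]' 30
python3 -c "
from h import *
say();plan([.584,-.216,.060],181.9)"
```

```text
time_s: 13.95
tool_pos: [0.5828, -0.2152, 0.0764]
ee_rot: [0.055, -3.14, -0.002]
force: [1.2, 4.7, -1.0]
width: 0.0262
grip_force: 50.0
pos [ 0.5828 -0.2152  0.0764] yaw -177.99 z [-0.002  0.001 -1.   ] F [ 1.2  4.7 -1. ] w 0.0262 g 50.0 t 13.9
turn(deg,tool) [ 0.1 -0.1  0.1] shift(cm) [-0.12 -0.09  1.64] t 13.9
```

The tip is inside the hole with a light side force. Shift +y a little and seat it.

```bash
python3 -m handwheel '[{"tx":0,"ty":0.15,"tz":0,"rx":0,"ry":0,"rz":0,"claw":0},{"tx":0,"ty":0,"tz":0.6,"rx":0,"ry":0,"rz":0,"claw":0},{"tx":0,"ty":0,"tz":0.6,"rx":0,"ry":0,"rz":0,"claw":0},{"tx":0,"ty":0,"tz":0.3,"rx":0,"ry":0,"rz":0,"claw":0},{"tx":0,"ty":0,"tz":0,"rx":0,"ry":0,"rz":0,"claw":0}]'
python3 -c "
from h import *
say()"
```

```text
time_s: 14.58
tool_pos: [0.583, -0.2144, 0.0617]
ee_rot: [0.055, -3.14, -0.0]
force: [-0.0, 1.5, -1.4]
width: 0.0262
grip_force: 49.6
pos [ 0.583  -0.2144  0.0617] yaw -177.99 z [-0.001  0.    -1.   ] F [-0.   1.5 -1.4] w 0.0262 g 49.6 t 14.6
```

```bash
python3 -m handwheel '[{"tx":0,"ty":0,"tz":0.25,"rx":0,"ry":0,"rz":0,"claw":0},{"tx":0,"ty":0,"tz":0,"rx":0,"ry":0,"rz":0,"claw":5},{"tx":0,"ty":0,"tz":0,"rx":0,"ry":0,"rz":0,"claw":5},{"tx":0,"ty":0,"tz":-3,"rx":0,"ry":0,"rz":0,"claw":5},{"tx":0,"ty":0,"tz":-4,"rx":0,"ry":0,"rz":0,"claw":5},{"tx":0,"ty":0,"tz":-5,"rx":0,"ry":0,"rz":0,"claw":5},{"tx":0,"ty":0,"tz":0,"rx":0,"ry":0,"rz":0,"claw":5}]'
python3 -c "
from h import *
say();im,c=snap('wrist','w8.png');print(proj(c,[.584,-.2185,.113]),proj(c,[.584,-.2185,.055]))"
```

```text
time_s: 15.45
tool_pos: [0.586, -0.2157, 0.1843]
ee_rot: [-0.055, 3.133, -0.005]
force: [0.0, -0.4, -0.1]
width: 0.05
grip_force: 0.0
pos [ 0.586  -0.2157  0.1843] yaw -177.99 z [ 0.008 -0.003 -1.   ] F [ 0.  -0.4 -0.1] w 0.05 g 0.0 t 15.4
[275.41391215 223.19375361] [276.43558809 201.35884535]
```

View pics/w8.png

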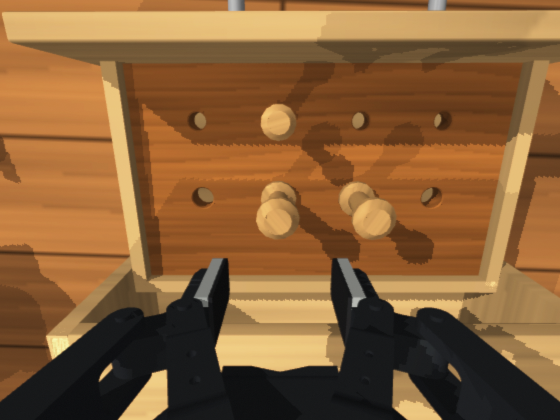

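The peg is seated, with its head at (277,219) and collar at (278,196). The free holes are small (197,120), (360,120), (442,120) and large (203,196), (431,196).

Run:
```python
from h import *
c=optics.get_calibration('wrist');im=optics.camera('wrist');say()
A=[];B=[]
for (u,v),l in {(198,121):(-34,-105),(360,121):(-34,35),(442,121):(-34,105),(203,197):(34,-105),(431,196):(34,105)}.items():
    w=im[v-13:v+14,u-14:u+15].astype(np.float32); bg=np.median(w.reshape(-1,3),0)
    m=(np.linalg.norm(w-bg,axis=2)>32).astype(np.uint8); m=cv2.morphologyEx(m,cv2.MORPH_CLOSE,np.ones((3,3)))
    n,L,st,ce=cv2.connectedComponentsWithStats(m); k=1+np.argmin(np.linalg.norm(ce[1:]-[14,13],axis=1)); x,y,ww,hh,a=st[k]
    p=np.array([u-14+x+ww/2-.5,v-13+y+hh/2-.5]); print(l,p,ww,hh,np.round(onz(c,p,.045),4),np.round(onz(c,(u,v),.045),4))
    A.append(l);B.append(onz(c,(u,v),.045)[:2])
A=np.array(A)/1000.;B=np.array(B)
X,Y=A-A.mean(0),B-B.mean(0); th=np.arctan2((X[:,0]*Y[:,1]-X[:,1]*Y[:,0]).sum(),(X*Y).sum())
Rm=np.array([[np.cos(th),-np.sin(th)],[np.sin(th),np.cos(th)]]);t=B.mean(0)-Rm@A.mean(0)
print('yaw',np.degrees(th),'rack',t,'res mm',np.round(1000*(A@Rm.T+t-B),1).tolist()); print((np.array([[.034,-.105],[.034,-.035],[.034,.105],[-.034,-.105],[-.034,.035],[-.034,.105]])@Rm.T+t).round(4))
plan([.409,.2275,.15],181.9)
```

```text
pos [ 0.5834 -0.2146  0.1802] yaw -177.99 z [ 0.001 -0.001 -1.   ] F [-0.1  0.1 -1. ] w 0.0497 g 0.0 t 15.6
(-34, -105) [195. 123.] 19 19 [ 0.5179 -0.2887  0.045 ] [ 0.5162 -0.286   0.045 ]
(-34, 35) [359.5 122.5] 18 18 [ 0.5128 -0.1498  0.045 ] [ 0.5115 -0.1495  0.045 ]
(-34, 105) [441.  122.5] 17 18 [ 0.5104 -0.0811  0.045 ] [ 0.5092 -0.0805  0.045 ]
(34, -105) [200. 200.] 23 21 [ 0.5852 -0.2871  0.045 ] [ 0.5823 -0.2843  0.045 ]
(34, 105) [431.  199.5] 21 20 [ 0.5775 -0.0777  0.045 ] [ 0.5743 -0.0783  0.045 ]
yaw 2.056836389500053 rack [ 0.54574082 -0.18246897] res mm [[-0.7, -2.6], [-1.0, 0.8], [-1.2, 1.7], [1.2, -1.9], [1.7, 1.9]]
[[ 0.5835 -0.2862]
 [ 0.581  -0.2162]
 [ 0.576  -0.0763]
 [ 0.5155 -0.2886]
 [ 0.5105 -0.1487]
 [ 0.508  -0.0788]]
turn(deg,tool) [-0.   0.1  0.1] shift(cm) [15.97 44.76  3.02] t 15.6
```

```bash
cat >> h.py <<'E'
def head(p,rad):
    c=optics.get_calibration('wrist');im=optics.camera('wrist');q=proj(c,p);rp=abs(proj(c,np.array(p)+[0,rad,0])[0]-q[0])
    g=cv2.cvtColor(im,cv2.COLOR_RGB2GRAY);w=int(3.2*rp);x0,y0=int(max(q[0]-w,0)),int(max(q[1]-w,0))
    s=cv2.GaussianBlur(g[y0:y0+2*w,x0:x0+2*w],(3,3),0)
    h=cv2.HoughCircles(s,cv2.HOUGH_GRADIENT,1,rp,param1=80,param2=9,minRadius=int(rp*.88),maxRadius=int(rp*1.12+1))
    print('pred',q.round(1),rp.round(1))
    for k in (h[0][:4] if h is not None else []): print('px',k+[x0,y0,0],'->',onz(c,k[:2]+[x0,y0],p[2]).round(4))
    return im
E
python3 -m handwheel '[{"tx":2,"ty":3,"tz":0,"rx":0,"ry":0,"rz":0,"claw":5},{"tx":2,"ty":6,"tz":0,"rx":0,"ry":0,"rz":0,"claw":5},{"tx":2,"ty":6,"tz":0,"rx":0,"ry":0,"rz":0,"claw":5},{"tx":2,"ty":6,"tz":0,"rx":0,"ry":0,"rz":0,"claw":5},{"tx":2,"ty":6,"tz":0,"rx":0,"ry":0,"rz":0,"claw":5},{"tx":2,"ty":6,"tz":0,"rx":0,"ry":0,"rz":0,"claw":5},{"tx":2,"ty":6,"tz":0,"rx":0,"ry":0,"rz":0,"claw":5},{"tx":2,"ty":5.8,"tz":1,"rx":0,"ry":0,"rz":0,"claw":5}]' |head -2
python3 -m handwheel '[{"tx":0,"ty":0,"tz":1.5,"rx":0,"ry":0,"rz":0,"claw":5},{"tx":0,"ty":0,"tz":0,"rx":0,"ry":0,"rz":0,"claw":5},{"tx":0,"ty":0,"tz":0,"rx":0,"ry":0,"rz":0,"claw":5}]'|head -2
python3 -c "
from h import *
say();head([.410,.2285,.098],.016);plan([.41,.2285,.045],181.9)"
```

```text
time_s: 16.55
tool_pos: [0.4081, 0.225, 0.169]
time_s: 16.92
tool_pos: [0.4095, 0.2223, 0.1543]
pos [0.4095 0.2223 0.1543] yaw -178.1 z [-0.001 -0.001 -1.   ] F [ 0.  -0.3  0.4] w 0.0499 g 0.0 t 16.9
pred [288.3 235.3] 23.9
px [286.5        231.5         21.60000038] -> [0.4073 0.2272 0.098 ]
turn(deg,tool) [-0. -0. -0.] shift(cm) [-0.04  0.62 10.97] t 17.0
```

```bash
python3 -m handwheel '[{"tx":0.1,"ty":0.55,"tz":4,"rx":0,"ry":0,"rz":0,"claw":5},{"tx":0,"ty":0,"tz":4,"rx":0,"ry":0,"rz":0,"claw":5},{"tx":0,"ty":0,"tz":2.9,"rx":0,"ry":0,"rz":0,"claw":5},{"tx":0,"ty":0,"tz":0,"rx":0,"ry":0,"rz":0,"claw":5},{"tx":0,"ty":0,"tz":0,"rx":0,"ry":0,"rz":0,"claw":0},{"tx":0,"ty":0,"tz":0,"rx":0,"ry":0,"rz":0,"claw":0},{"tx":0,"ty":0,"tz":0,"rx":0,"ry":0,"rz":0,"claw":0}]' 30
python3 -c "
from h import *
say()"
python3 -m handwheel '[{"tx":0,"ty":0,"tz":-1,"rx":0,"ry":0,"rz":0,"claw":0},{"tx":0,"ty":0,"tz":-3,"rx":0,"ry":0,"rz":0,"claw":0},{"tx":0,"ty":0,"tz":-5,"rx":0,"ry":0,"rz":0,"claw":0},{"tx":0,"ty":0,"tz":-5,"rx":0,"ry":0,"rz":0,"claw":0},{"tx":0,"ty":0,"tz":-4,"rx":0,"ry":0,"rz":0,"claw":0},{"tx":0,"ty":0,"tz":0,"rx":0,"ry":0,"rz":0,"claw":0}]' | grep -E "pos|wid|grip"
python3 - <<'E'
from h import *
say();p=read_state()['tool_pos'];c=optics.get_calibration('wrist')
print(proj(c,p+[0,0,.053]),proj(c,p+[0,0,-.005]))
print('collar/head');head(p+[0,0,-.005],.016)
plan([.5856,-.2874,.22],181.9)
E
```

```text
time_s: 17.85
tool_pos: [0.4089, 0.2292, 0.0469]
ee_rot: [-0.055, 3.139, 0.001]
force: [-0.3, -1.6, 5.4]
width: 0.0271
grip_force: 29.5
pos [0.4089 0.2292 0.0469] yaw -177.99 z [ 0.002  0.001 -1.   ] F [-0.3 -1.6  5.4] w 0.0271 g 29.5 t 17.9
tool_pos: [0.4098, 0.23, 0.2295]
width: 0.0274
grip_force: 29.6
pos [0.4098 0.23   0.2295] yaw -177.98 z [ 0.007  0.004 -1.   ] F [-0.2 -0.2 -0.7] w 0.0274 g 29.6 t 18.6
[278.98772814 351.53991055] [278.7528589  270.18589307]
collar/head
pred [278.8 270.2] 31.2
px [277.5        268.5         29.89999962] -> [0.4088 0.2293 0.2245]
px [272.5        327.5         34.40000153] -> [0.4446 0.2277 0.2245]
px [334.5        284.5         33.29999924] -> [0.4171 0.2592 0.2245]
px [233.5        279.5         34.29999924] -> [0.4159 0.2068 0.2245]
turn(deg,tool) [0.1 0.2 0.1] shift(cm) [-15.97 -52.23   0.76] t 18.6
```

```bash
python3 -m handwheel '[{"tx":-1,"ty":-4,"tz":0,"rx":0,"ry":0,"rz":0,"claw":0},{"tx":-2,"ty":-6,"tz":0,"rx":0,"ry":0,"rz":0,"claw":0},{"tx":-2,"ty":-6,"tz":0,"rx":0,"ry":0,"rz":0,"claw":0},{"tx":-2,"ty":-6,"tz":0,"rx":0,"ry":0,"rz":0,"claw":0},{"tx":-2,"ty":-6,"tz":0,"rx":0,"ry":0,"rz":0,"claw":0},{"tx":-2,"ty":-6,"tz":0,"rx":0,"ry":0,"rz":0,"claw":0},{"tx":-2,"ty":-6,"tz":0,"rx":0,"ry":0,"rz":0,"claw":0},{"tx":-2,"ty":-6,"tz":0,"rx":0,"ry":0,"rz":0,"claw":0}]' | grep -E "pos|wid|grip"
python3 -m handwheel '[{"tx":-1,"ty":-5.5,"tz":0,"rx":0,"ry":0,"rz":0,"claw":0},{"tx":0,"ty":-0.7,"tz":4,"rx":0,"ry":0,"rz":0,"claw":0},{"tx":0,"ty":0,"tz":5,"rx":0,"ry":0,"rz":0,"claw":0},{"tx":0,"ty":0,"tz":3.5,"rx":0,"ry":0,"rz":0,"claw":0},{"tx":0,"ty":0,"tz":0,"rx":0,"ry":0,"rz":0,"claw":0},{"tx":0,"ty":0,"tz":0,"rx":0,"ry":0,"rz":0,"claw":0}]' | grep -E "pos|wid|grip"
python3 -c "
from h import *
say();plan([.5856,-.2870,.062],181.9)"
```

```text
tool_pos: [0.5718, -0.2222, 0.224]
width: 0.0272
grip_force: 29.7
tool_pos: [0.5848, -0.2823, 0.1012]
width: 0.0273
grip_force: 29.7
pos [ 0.5848 -0.2823  0.1012] yaw -177.98 z [ 0. -0. -1.] F [ 0.2  1.  -0.5] w 0.0273 g 29.7 t 20.4
turn(deg,tool) [-0.   0.   0.1] shift(cm) [-0.06 -0.47  3.92] t 20.4
```

```bash
python3 -m handwheel '[{"tx":0,"ty":-0.5,"tz":0,"rx":0,"ry":0,"rz":0,"claw":0},{"tx":0,"ty":0,"tz":0,"rx":0,"ry":0,"rz":0,"claw":0},{"tx":0,"ty":0,"tz":0.8,"rx":0,"ry":0,"rz":0,"claw":0},{"tx":0,"ty":0,"tz":0.7,"rx":0,"ry":0,"rz":0,"claw":0},{"tx":0,"ty":0,"tz":0.5,"rx":0,"ry":0,"rz":0,"claw":0},{"tx":0,"ty":0,"tz":0,"rx":0,"ry":0,"rz":0,"claw":0}]' 
python3 -c "
from h import *
say();plan([.5856,-.2870,.062],181.9)"
```

```text
time_s: 21.15
tool_pos: [0.5841, -0.2867, 0.0798]
ee_rot: [0.055, -3.14, -0.002]
force: [-0.1, 2.1, -2.1]
width: 0.027
grip_force: 29.8
pos [ 0.5841 -0.2867  0.0798] yaw -177.99 z [-0.002  0.001 -1.   ] F [-0.1  2.1 -2.1] w 0.027 g 29.8 t 21.1
turn(deg,tool) [ 0.1 -0.1  0.1] shift(cm) [-0.15 -0.04  1.78] t 21.1
```

In the hole with low force. Seat, release, and go back for the third large peg.

```bash
python3 -m handwheel '[{"tx":0,"ty":0.05,"tz":0.6,"rx":0,"ry":0,"rz":0,"claw":0},{"tx":0,"ty":0,"tz":0.6,"rx":0,"ry":0,"rz":0,"claw":0},{"tx":0,"ty":0,"tz":0.5,"rx":0,"ry":0,"rz":0,"claw":0},{"tx":0,"ty":0,"tz":0.2,"rx":0,"ry":0,"rz":0,"claw":0},{"tx":0,"ty":0,"tz":0,"rx":0,"ry":0,"rz":0,"claw":0}]' | grep -E "pos|force"
python3 -m handwheel '[{"tx":0,"ty":0,"tz":0,"rx":0,"ry":0,"rz":0,"claw":5},{"tx":0,"ty":0,"tz":0,"rx":0,"ry":0,"rz":0,"claw":5},{"tx":0,"ty":0,"tz":-3,"rx":0,"ry":0,"rz":0,"claw":5},{"tx":0,"ty":0,"tz":-4,"rx":0,"ry":0,"rz":0,"claw":5},{"tx":0,"ty":0,"tz":-5,"rx":0,"ry":0,"rz":0,"claw":5},{"tx":0,"ty":0,"tz":0,"rx":0,"ry":0,"rz":0,"claw":5}]' | grep -E "pos|force"
python3 -c "
from h import *
say();head([.5856,-.287,.113],.016);plan([.4935,.3115,.15],181.9)"
```

```text
tool_pos: [0.5848, -0.2868, 0.0619]
force: [-0.4, 2.5, 1.8]
grip_force: 29.9
tool_pos: [0.5872, -0.2882, 0.1864]
force: [-0.1, -0.2, -0.8]
grip_force: 0.0
pos [ 0.5872 -0.2882  0.1864] yaw -177.99 z [ 0.008 -0.004 -1.   ] F [-0.1 -0.2 -0.8] w 0.0502 g 0.0 t 22.5
pred [281.2 222.9] 22.3
px [280.5        221.5         21.60000038] -> [ 0.5845 -0.2875  0.113 ]
turn(deg,tool) [-0.1  0.2  0.1] shift(cm) [ 7.23 60.17  3.39] t 22.6
```

```bash
python3 -m handwheel '[{"tx":1,"ty":4,"tz":0,"rx":0,"ry":0,"rz":0,"claw":5},{"tx":1,"ty":6,"tz":0,"rx":0,"ry":0,"rz":0,"claw":5},{"tx":1,"ty":6,"tz":0,"rx":0,"ry":0,"rz":0,"claw":5},{"tx":1,"ty":6,"tz":0,"rx":0,"ry":0,"rz":0,"claw":5},{"tx":1,"ty":6,"tz":0,"rx":0,"ry":0,"rz":0,"claw":5},{"tx":1,"ty":6,"tz":0,"rx":0,"ry":0,"rz":0,"claw":5},{"tx":1,"ty":6,"tz":0,"rx":0,"ry":0,"rz":0,"claw":5},{"tx":0.2,"ty":6,"tz":0,"rx":0,"ry":0,"rz":0,"claw":5}]' |grep pos
python3 -m handwheel '[{"tx":0,"ty":6,"tz":0,"rx":0,"ry":0,"rz":0,"claw":5},{"tx":0,"ty":6,"tz":1,"rx":0,"ry":0,"rz":0,"claw":5},{"tx":0,"ty":2.2,"tz":2,"rx":0,"ry":0,"rz":0,"claw":5},{"tx":0,"ty":0,"tz":0,"rx":0,"ry":0,"rz":0,"claw":5},{"tx":0,"ty":0,"tz":0,"rx":0,"ry":0,"rz":0,"claw":5}]'|grep pos
python3 -c "
from h import *
say();head([.493,.311,.098],.016);plan([.493,.311,.047],181.9)"
```

```text
tool_pos: [0.4948, 0.1719, 0.1804]
tool_pos: [0.4911, 0.3114, 0.151]
pos [0.4911 0.3114 0.151 ] yaw -177.99 z [-0.002 -0.001 -1.   ] F [-0.2  0.   0.1] w 0.0498 g 0.0 t 24.2
pred [278.3 238.8] 24.3
px [280.5        234.5         23.60000038] -> [0.4899 0.3123 0.098 ]
px [305.5        243.5         22.70000076] -> [0.4957 0.3291 0.098 ]
turn(deg,tool) [-0.  -0.   0.1] shift(cm) [-0.14 -0.03 10.46] t 24.2
```

```bash
python3 -m handwheel '[{"tx":-0.1,"ty":0.05,"tz":4,"rx":0,"ry":0,"rz":0,"claw":5},{"tx":0,"ty":0,"tz":4,"rx":0,"ry":0,"rz":0,"claw":5},{"tx":0,"ty":0,"tz":2.5,"rx":0,"ry":0,"rz":0,"claw":5},{"tx":0,"ty":0,"tz":0,"rx":0,"ry":0,"rz":0,"claw":5},{"tx":0,"ty":0,"tz":0,"rx":0,"ry":0,"rz":0,"claw":0},{"tx":0,"ty":0,"tz":0,"rx":0,"ry":0,"rz":0,"claw":0},{"tx":0,"ty":0,"tz":0,"rx":0,"ry":0,"rz":0,"claw":0}]' 30
python3 -m handwheel '[{"tx":0,"ty":0,"tz":-1,"rx":0,"ry":0,"rz":0,"claw":0},{"tx":0,"ty":0,"tz":-3,"rx":0,"ry":0,"rz":0,"claw":0},{"tx":0,"ty":0,"tz":-5,"rx":0,"ry":0,"rz":0,"claw":0},{"tx":0,"ty":0,"tz":-5,"rx":0,"ry":0,"rz":0,"claw":0},{"tx":0,"ty":0,"tz":-4,"rx":0,"ry":0,"rz":0,"claw":0},{"tx":0,"ty":0,"tz":0,"rx":0,"ry":0,"rz":0,"claw":0}]' | grep -E "pos|wid|grip"
python3 - <<'E'
from h import *
say();p=read_state()['tool_pos']
print('collar');head(p+[0,0,-.005],.016)
plan([.578,-.0772,.22],181.9)
E
```

```text
time_s: 25.12
tool_pos: [0.4936, 0.3132, 0.0483]
ee_rot: [-0.055, 3.139, 0.002]
force: [0.4, -1.8, 6.4]
width: 0.0271
grip_force: 28.9
tool_pos: [0.4943, 0.3142, 0.2311]
width: 0.0273
grip_force: 29.5
pos [0.4943 0.3142 0.2311] yaw -177.98 z [ 0.006  0.004 -1.   ] F [-0.  -0.4  0.1] w 0.0273 g 29.5 t 25.9
collar
pred [278.8 270.2] 31.2
px [277.5 259.5  27.5] -> [0.4883 0.3133 0.2261]
px [289.5        329.5         32.20000076] -> [0.5301 0.3212 0.2261]
px [286.5        295.5         33.29999924] -> [0.5089 0.3187 0.2261]
px [342.5        262.5         28.79999924] -> [0.4889 0.3464 0.2261]
turn(deg,tool) [0.1 0.2 0.1] shift(cm) [ -7.19 -39.32   0.88] t 25.9
```

```bash
python3 -c "
from h import *
im,c=snap('wrist');cv2.imwrite('pics/w9.png',cv2.resize(im[220:400,190:370],(540,540),interpolation=3)[:,:,::-1])"
```

```text
(no output)
```

View pics/w9.png

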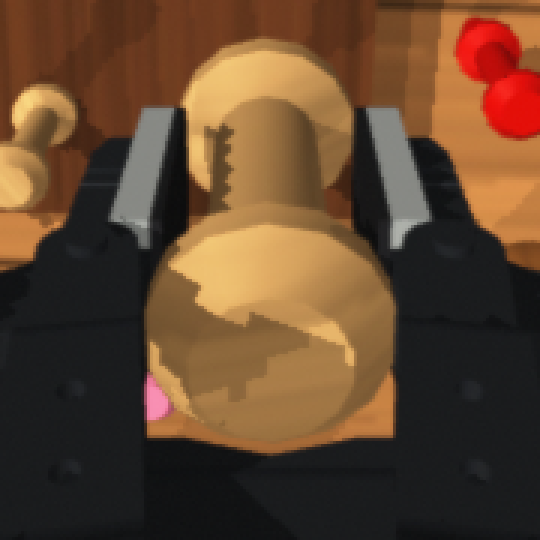

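The grip looks the same as before, collar centre about (279,262), and the peg is upright. Carry it to the large hole at y=+105.

```bash
python3 -m handwheel '[{"tx":-1,"ty":-4,"tz":0,"rx":0,"ry":0,"rz":0,"claw":0},{"tx":-1,"ty":-6,"tz":0,"rx":0,"ry":0,"rz":0,"claw":0},{"tx":-1,"ty":-6,"tz":0,"rx":0,"ry":0,"rz":0,"claw":0},{"tx":-1,"ty":-6,"tz":0,"rx":0,"ry":0,"rz":0,"claw":0},{"tx":-1,"ty":-6,"tz":0,"rx":0,"ry":0,"rz":0,"claw":0},{"tx":-1,"ty":-6,"tz":0,"rx":0,"ry":0,"rz":0,"claw":0},{"tx":-1,"ty":-5.3,"tz":0,"rx":0,"ry":0,"rz":0,"claw":0},{"tx":0,"ty":0,"tz":3,"rx":0,"ry":0,"rz":0,"claw":0}]' | grep -E "pos|wid|grip"
python3 -m handwheel '[{"tx":0,"ty":0,"tz":5,"rx":0,"ry":0,"rz":0,"claw":0},{"tx":0,"ty":0,"tz":4.5,"rx":0,"ry":0,"rz":0,"claw":0},{"tx":0,"ty":0,"tz":0,"rx":0,"ry":0,"rz":0,"claw":0},{"tx":0,"ty":0,"tz":0,"rx":0,"ry":0,"rz":0,"claw":0}]' | grep -E "pos|wid|grip"
python3 -c "
from h import *
say();plan([.579,-.0772,.063],181.9)"
```

```text
tool_pos: [0.5777, -0.0812, 0.1967]
width: 0.0273
grip_force: 29.6
tool_pos: [0.5766, -0.0773, 0.1022]
width: 0.0275
grip_force: 29.6
pos [ 0.5766 -0.0773  0.1022] yaw -177.98 z [-0.  0. -1.] F [ 0.6  0.  -0.4] w 0.0275 g 29.6 t 27.5
turn(deg,tool) [ 0.  -0.   0.1] shift(cm) [-0.24  0.01  3.92] t 27.5
```

```bash
python3 -m handwheel '[{"tx":-0.2,"ty":0,"tz":0,"rx":0,"ry":0,"rz":0,"claw":0},{"tx":0,"ty":0,"tz":0.8,"rx":0,"ry":0,"rz":0,"claw":0},{"tx":0,"ty":0,"tz":0.7,"rx":0,"ry":0,"rz":0,"claw":0},{"tx":0,"ty":0,"tz":0.5,"rx":0,"ry":0,"rz":0,"claw":0},{"tx":0,"ty":0,"tz":0,"rx":0,"ry":0,"rz":0,"claw":0}]' 
python3 -c "
from h import *
say();plan([.579,-.0772,.063],181.9)"
```

```text
time_s: 28.1
tool_pos: [0.5779, -0.0773, 0.0811]
ee_rot: [0.055, -3.14, -0.0]
force: [-1.2, 0.5, -0.1]
width: 0.0271
grip_force: 29.6
pos [ 0.5779 -0.0773  0.0811] yaw -177.99 z [-0.001  0.    -1.   ] F [-1.2  0.5 -0.1] w 0.0271 g 29.6 t 28.1
turn(deg,tool) [ 0.  -0.1  0.1] shift(cm) [-0.12  0.    1.81] t 28.1
```

```bash
python3 -m handwheel '[{"tx":0,"ty":0,"tz":0.6,"rx":0,"ry":0,"rz":0,"claw":0},{"tx":0,"ty":0,"tz":0.6,"rx":0,"ry":0,"rz":0,"claw":0},{"tx":0,"ty":0,"tz":0.5,"rx":0,"ry":0,"rz":0,"claw":0},{"tx":0,"ty":0,"tz":0.2,"rx":0,"ry":0,"rz":0,"claw":0},{"tx":0,"ty":0,"tz":0,"rx":0,"ry":0,"rz":0,"claw":0}]' | grep -E "pos|force"
python3 -m handwheel '[{"tx":0,"ty":0,"tz":0,"rx":0,"ry":0,"rz":0,"claw":5},{"tx":0,"ty":0,"tz":0,"rx":0,"ry":0,"rz":0,"claw":5},{"tx":0,"ty":0,"tz":-3,"rx":0,"ry":0,"rz":0,"claw":5},{"tx":0,"ty":0,"tz":-4,"rx":0,"ry":0,"rz":0,"claw":5},{"tx":0,"ty":0,"tz":-5,"rx":0,"ry":0,"rz":0,"claw":5},{"tx":0,"ty":0,"tz":0,"rx":0,"ry":0,"rz":0,"claw":5},{"tx":0,"ty":0,"tz":0,"rx":0,"ry":0,"rz":0,"claw":5}]' | grep -E "pos|force"
python3 -c "
from h import *
say();head([.5780,-.0772,.113],.016);plan([.4080,.311,.15],181.9)"
```

```text
tool_pos: [0.5788, -0.0774, 0.0633]
force: [-1.3, 0.9, 5.0]
grip_force: 29.5
tool_pos: [0.5778, -0.0772, 0.1823]
force: [-0.7, 0.9, 0.8]
grip_force: 0.0
pos [ 0.5778 -0.0772  0.1823] yaw -177.99 z [-0.001  0.    -1.   ] F [-0.7  0.9  0.8] w 0.0501 g 0.0 t 29.6
pred [279. 228.] 22.6
px [278.5        226.5         21.79999924] -> [ 0.5769 -0.0776  0.113 ]
px [269.5        254.5         19.35000038] -> [ 0.5987 -0.0834  0.113 ]
turn(deg,tool) [ 0.  -0.1  0.1] shift(cm) [15.64 39.36  3.15] t 29.6
```

```bash
python3 -m handwheel '[{"tx":2,"ty":4,"tz":0,"rx":0,"ry":0,"rz":0,"claw":5},{"tx":2.5,"ty":6,"tz":0,"rx":0,"ry":0,"rz":0,"claw":5},{"tx":2.5,"ty":6,"tz":0,"rx":0,"ry":0,"rz":0,"claw":5},{"tx":2.5,"ty":6,"tz":0,"rx":0,"ry":0,"rz":0,"claw":5},{"tx":2.5,"ty":6,"tz":0,"rx":0,"ry":0,"rz":0,"claw":5},{"tx":2,"ty":6,"tz":0,"rx":0,"ry":0,"rz":0,"claw":5},{"tx":1.6,"ty":5.4,"tz":1,"rx":0,"ry":0,"rz":0,"claw":5},{"tx":0,"ty":0,"tz":2,"rx":0,"ry":0,"rz":0,"claw":5}]' |grep pos
python3 -m handwheel '[{"tx":0,"ty":0,"tz":0,"rx":0,"ry":0,"rz":0,"claw":5},{"tx":0,"ty":0,"tz":0,"rx":0,"ry":0,"rz":0,"claw":5}]'|grep pos
python3 -c "
from h import *
say();head([.408,.311,.088],.0125);plan([.408,.311,.042],181.9)"
```

```text
tool_pos: [0.4115, 0.3044, 0.1516]
tool_pos: [0.4129, 0.3005, 0.1523]
pos [0.4129 0.3005 0.1523] yaw -178.04 z [-0.001 -0.001 -1.   ] F [0.6 0.1 1. ] w 0.0502 g 0.0 t 30.9
pred [294.5 224. ] 18.2
px [292.5        221.5         15.60000038] -> [0.4062 0.3095 0.088 ]
turn(deg,tool) [-0. -0.  0.] shift(cm) [ 0.5   1.06 11.07] t 30.9
```

```bash
python3 -m handwheel '[{"tx":0.55,"ty":1.0,"tz":4,"rx":0,"ry":0,"rz":0,"claw":5},{"tx":0,"ty":0,"tz":4,"rx":0,"ry":0,"rz":0,"claw":5},{"tx":0,"ty":0,"tz":3,"rx":0,"ry":0,"rz":0,"claw":5},{"tx":0,"ty":0,"tz":0,"rx":0,"ry":0,"rz":0,"claw":5},{"tx":0,"ty":0,"tz":0,"rx":0,"ry":0,"rz":0,"claw":0},{"tx":0,"ty":0,"tz":0,"rx":0,"ry":0,"rz":0,"claw":0},{"tx":0,"ty":0,"tz":0,"rx":0,"ry":0,"rz":0,"claw":0},{"tx":0,"ty":0,"tz":0,"rx":0,"ry":0,"rz":0,"claw":0}]' 30
python3 -m handwheel '[{"tx":0,"ty":0,"tz":-1,"rx":0,"ry":0,"rz":0,"claw":0},{"tx":0,"ty":0,"tz":-3,"rx":0,"ry":0,"rz":0,"claw":0},{"tx":0,"ty":0,"tz":-5,"rx":0,"ry":0,"rz":0,"claw":0},{"tx":0,"ty":0,"tz":-5,"rx":0,"ry":0,"rz":0,"claw":0},{"tx":0,"ty":0,"tz":-4,"rx":0,"ry":0,"rz":0,"claw":0},{"tx":0,"ty":0,"tz":0,"rx":0,"ry":0,"rz":0,"claw":0}]' | grep -E "pos|wid|grip"
python3 - <<'E'
from h import *
say();p=read_state()['tool_pos'];c=optics.get_calibration('wrist');print(proj(c,p+[0,0,.046]),proj(c,p+[0,0,-.004]))
im,c=snap('wrist');cv2.imwrite('pics/w10.png',cv2.resize(im[220:400,190:370],(540,540),interpolation=3)[:,:,::-1])
plan([.510,-.0798,.22],181.9)
E
```

```text
time_s: 31.95
tool_pos: [0.4082, 0.3116, 0.0441]
ee_rot: [-0.055, 3.139, 0.002]
force: [-0.4, -1.8, 8.4]
width: 0.0226
grip_force: 28.9
tool_pos: [0.4087, 0.3123, 0.2267]
width: 0.0227
grip_force: 29.9
pos [0.4087 0.3123 0.2267] yaw -177.98 z [ 0.006  0.004 -1.   ] F [-0.5  0.2 -0. ] w 0.0227 g 29.9 t 32.7
[279.1233074  337.47756884] [278.78666798 271.13563265]
turn(deg,tool) [0.1 0.2 0.1] shift(cm) [ -8.93 -39.44   0.46] t 32.8
```

View pics/w10.png

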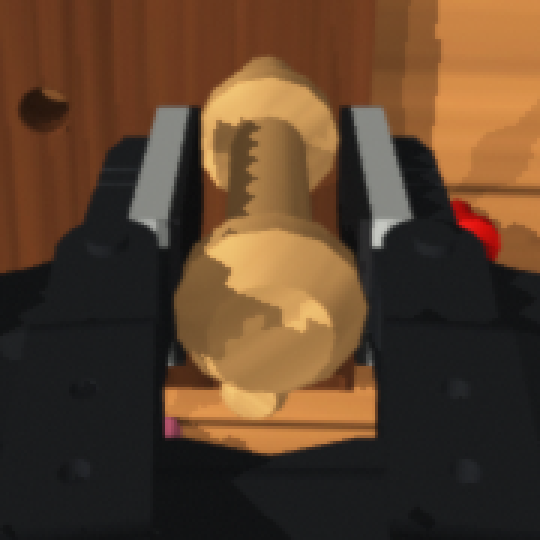

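The small peg is held upright, collar about (279,263). Carry it to the small hole at y=+105.

```bash
python3 -m handwheel '[{"tx":-1,"ty":-4,"tz":0,"rx":0,"ry":0,"rz":0,"claw":0},{"tx":-1.4,"ty":-6,"tz":0,"rx":0,"ry":0,"rz":0,"claw":0},{"tx":-1.4,"ty":-6,"tz":0,"rx":0,"ry":0,"rz":0,"claw":0},{"tx":-1.4,"ty":-6,"tz":0,"rx":0,"ry":0,"rz":0,"claw":0},{"tx":-1.4,"ty":-6,"tz":0,"rx":0,"ry":0,"rz":0,"claw":0},{"tx":-1.3,"ty":-6,"tz":0,"rx":0,"ry":0,"rz":0,"claw":0},{"tx":-1,"ty":-5.4,"tz":0,"rx":0,"ry":0,"rz":0,"claw":0},{"tx":0,"ty":0,"tz":3,"rx":0,"ry":0,"rz":0,"claw":0}]' | grep -E "pos|wid|grip"
python3 -m handwheel '[{"tx":0,"ty":0,"tz":5,"rx":0,"ry":0,"rz":0,"claw":0},{"tx":0,"ty":0,"tz":4.3,"rx":0,"ry":0,"rz":0,"claw":0},{"tx":0,"ty":0,"tz":0,"rx":0,"ry":0,"rz":0,"claw":0},{"tx":0,"ty":0,"tz":0,"rx":0,"ry":0,"rz":0,"claw":0}]' | grep -E "pos|wid|grip"
python3 -c "
from h import *
say();plan([.511,-.0798,.059],181.9)"
```

```text
tool_pos: [0.5115, -0.0833, 0.1929]
width: 0.0221
grip_force: 29.9
tool_pos: [0.5101, -0.0796, 0.1002]
width: 0.0226
grip_force: 29.9
pos [ 0.5101 -0.0796  0.1002] yaw -177.98 z [-0.  0. -1.] F [ 0.1 -0.4 -0.5] w 0.0226 g 29.9 t 34.2
turn(deg,tool) [ 0.  -0.   0.1] shift(cm) [-0.09 -0.02  4.12] t 34.2
```

```bash
python3 -m handwheel '[{"tx":-0.1,"ty":0,"tz":0.5,"rx":0,"ry":0,"rz":0,"claw":0},{"tx":0,"ty":0,"tz":0.7,"rx":0,"ry":0,"rz":0,"claw":0},{"tx":0,"ty":0,"tz":0.6,"rx":0,"ry":0,"rz":0,"claw":0},{"tx":0,"ty":0,"tz":0.5,"rx":0,"ry":0,"rz":0,"claw":0},{"tx":0,"ty":0,"tz":0,"rx":0,"ry":0,"rz":0,"claw":0}]' 
python3 -c "
from h import *
say();plan([.511,-.0798,.059],181.9)"
```

```text
time_s: 34.88
tool_pos: [0.5106, -0.0796, 0.0763]
ee_rot: [0.055, -3.14, -0.0]
force: [0.3, 1.3, 0.2]
width: 0.0225
grip_force: 29.9
pos [ 0.5106 -0.0796  0.0763] yaw -177.99 z [-0.001  0.    -1.   ] F [0.3 1.3 0.2] w 0.0225 g 29.9 t 34.9
turn(deg,tool) [ 0.  -0.1  0.1] shift(cm) [-0.04 -0.02  1.73] t 34.9
```

```bash
python3 -m handwheel '[{"tx":0,"ty":0,"tz":0.6,"rx":0,"ry":0,"rz":0,"claw":0},{"tx":0,"ty":0,"tz":0.6,"rx":0,"ry":0,"rz":0,"claw":0},{"tx":0,"ty":0,"tz":0.5,"rx":0,"ry":0,"rz":0,"claw":0},{"tx":0,"ty":0,"tz":0.2,"rx":0,"ry":0,"rz":0,"claw":0},{"tx":0,"ty":0,"tz":0,"rx":0,"ry":0,"rz":0,"claw":0}]' | grep -E "pos|force"
python3 -m handwheel '[{"tx":0,"ty":0,"tz":0,"rx":0,"ry":0,"rz":0,"claw":4.5},{"tx":0,"ty":0,"tz":0,"rx":0,"ry":0,"rz":0,"claw":4.5},{"tx":0,"ty":0,"tz":-3,"rx":0,"ry":0,"rz":0,"claw":4.5},{"tx":0,"ty":0,"tz":-4,"rx":0,"ry":0,"rz":0,"claw":4.5},{"tx":0,"ty":0,"tz":-5,"rx":0,"ry":0,"rz":0,"claw":4.5},{"tx":0,"ty":0,"tz":0,"rx":0,"ry":0,"rz":0,"claw":4.5},{"tx":0,"ty":0,"tz":0,"rx":0,"ry":0,"rz":0,"claw":4.5}]' | grep -E "pos|force"
python3 -c "
from h import *
say();head([.5105,-.0796,.103],.0125);plan([.5795,.2315,.15],181.9)"
```

```text
tool_pos: [0.5124, -0.0799, 0.059]
force: [-1.2, 0.4, 14.6]
grip_force: 29.5
tool_pos: [0.5104, -0.0795, 0.1772]
force: [0.4, -0.3, -0.5]
grip_force: 0.0
pos [ 0.5104 -0.0795  0.1772] yaw -177.99 z [-0.001  0.    -1.   ] F [ 0.4 -0.3 -0.5] w 0.0449 g 0.0 t 36.4
pred [278.8 225.6] 17.3
px [281.5        227.5         19.39999962] -> [ 0.5119 -0.0776  0.103 ]
px [277.5        279.5         18.79999924] -> [ 0.554  -0.0792  0.103 ]
px [277.5 209.5  15.5] -> [ 0.4985 -0.081   0.103 ]
turn(deg,tool) [ 0.  -0.1  0.1] shift(cm) [-7.98 30.85  2.65] t 36.4
```

```bash
python3 -m handwheel '[{"tx":-1,"ty":4,"tz":0,"rx":0,"ry":0,"rz":0,"claw":5},{"tx":-1.5,"ty":6,"tz":0,"rx":0,"ry":0,"rz":0,"claw":5},{"tx":-1.5,"ty":6,"tz":0,"rx":0,"ry":0,"rz":0,"claw":5},{"tx":-1.5,"ty":6,"tz":0,"rx":0,"ry":0,"rz":0,"claw":5},{"tx":-1.5,"ty":6,"tz":0,"rx":0,"ry":0,"rz":0,"claw":5},{"tx":-1,"ty":2.9,"tz":0.5,"rx":0,"ry":0,"rz":0,"claw":5},{"tx":0,"ty":0,"tz":2,"rx":0,"ry":0,"rz":0,"claw":5},{"tx":0,"ty":0,"tz":0,"rx":0,"ry":0,"rz":0,"claw":5}]' |grep pos
python3 -m handwheel '[{"tx":0,"ty":0,"tz":0,"rx":0,"ry":0,"rz":0,"claw":5}]'|grep pos
python3 -c "
from h import *
say();head([.5795,.2315,.088],.0125);plan([.5795,.2315,.042],181.9)"
```

```text
tool_pos: [0.5774, 0.2306, 0.149]
tool_pos: [0.5794, 0.2306, 0.1519]
pos [0.5794 0.2306 0.1519] yaw -178.07 z [-0.002 -0.001 -1.   ] F [0.4 0.2 0.6] w 0.0501 g 0.0 t 37.5
pred [280.3 230.6] 18.1
px [277.5        227.5         16.79999924] -> [0.5773 0.2295 0.088 ]
px [247.5        270.5         15.60000038] -> [0.6107 0.209  0.088 ]
turn(deg,tool) [-0. -0.  0.] shift(cm) [ 0.04  0.07 11.06] t 37.6
```

```bash
python3 -m handwheel '[{"tx":0.1,"ty":-0.05,"tz":4,"rx":0,"ry":0,"rz":0,"claw":5},{"tx":0,"ty":0,"tz":4,"rx":0,"ry":0,"rz":0,"claw":5},{"tx":0,"ty":0,"tz":3,"rx":0,"ry":0,"rz":0,"claw":5},{"tx":0,"ty":0,"tz":0,"rx":0,"ry":0,"rz":0,"claw":5},{"tx":0,"ty":0,"tz":0,"rx":0,"ry":0,"rz":0,"claw":0},{"tx":0,"ty":0,"tz":0,"rx":0,"ry":0,"rz":0,"claw":0},{"tx":0,"ty":0,"tz":0,"rx":0,"ry":0,"rz":0,"claw":0},{"tx":0,"ty":0,"tz":0,"rx":0,"ry":0,"rz":0,"claw":0}]' 30
python3 -m handwheel '[{"tx":0,"ty":0,"tz":-1,"rx":0,"ry":0,"rz":0,"claw":0},{"tx":0,"ty":0,"tz":-3,"rx":0,"ry":0,"rz":0,"claw":0},{"tx":0,"ty":0,"tz":-5,"rx":0,"ry":0,"rz":0,"claw":0},{"tx":0,"ty":0,"tz":-5,"rx":0,"ry":0,"rz":0,"claw":0},{"tx":0,"ty":0,"tz":-4,"rx":0,"ry":0,"rz":0,"claw":0},{"tx":0,"ty":0,"tz":0,"rx":0,"ry":0,"rz":0,"claw":0}]' | grep -E "pos|wid|grip"
python3 - <<'E'
from h import *
say();p=read_state()['tool_pos']
print('collar, expect about 279,263');head(p+[0,0,-.006],.0125)
plan([.511,-.1496,.22],181.9)
E
```

```text
time_s: 38.6
tool_pos: [0.5803, 0.2318, 0.0444]
ee_rot: [-0.055, 3.138, 0.001]
force: [-0.1, -2.2, 7.0]
width: 0.0223
grip_force: 28.9
tool_pos: [0.581, 0.2323, 0.2274]
width: 0.0223
grip_force: 29.9
pos [0.581  0.2323 0.2274] yaw -177.98 z [ 0.007  0.003 -1.   ] F [ 0.8  0.  -0.8] w 0.0223 g 29.9 t 39.4
collar, expect about 279,263
pred [278.7 269.3] 24.2
px [275.5        268.5         25.10000038] -> [0.5806 0.2306 0.2214]
px [284.5        319.5         27.39999962] -> [0.6112 0.2365 0.2214]
px [302.5        273.5         25.10000038] -> [0.583  0.2447 0.2214]
px [248.5        249.5         25.20000076] -> [0.5704 0.2167 0.2214]
turn(deg,tool) [0.1 0.2 0.1] shift(cm) [  8.13 -37.89   0.49] t 39.4
```

```bash
python3 -m handwheel '[{"tx":1,"ty":-4,"tz":0,"rx":0,"ry":0,"rz":0,"claw":0},{"tx":1.3,"ty":-6,"tz":0,"rx":0,"ry":0,"rz":0,"claw":0},{"tx":1.3,"ty":-6,"tz":0,"rx":0,"ry":0,"rz":0,"claw":0},{"tx":1.3,"ty":-6,"tz":0,"rx":0,"ry":0,"rz":0,"claw":0},{"tx":1.2,"ty":-6,"tz":0,"rx":0,"ry":0,"rz":0,"claw":0},{"tx":1,"ty":-6,"tz":0,"rx":0,"ry":0,"rz":0,"claw":0},{"tx":1,"ty":-3.8,"tz":0,"rx":0,"ry":0,"rz":0,"claw":0},{"tx":0,"ty":0,"tz":3,"rx":0,"ry":0,"rz":0,"claw":0}]' | grep -E "pos|wid|grip"
python3 -m handwheel '[{"tx":0,"ty":0,"tz":5,"rx":0,"ry":0,"rz":0,"claw":0},{"tx":0,"ty":0,"tz":4.3,"rx":0,"ry":0,"rz":0,"claw":0},{"tx":0,"ty":0,"tz":0,"rx":0,"ry":0,"rz":0,"claw":0},{"tx":0,"ty":0,"tz":0,"rx":0,"ry":0,"rz":0,"claw":0}]' | grep -E "pos|wid|grip"
python3 -c "
from h import *
say();plan([.511,-.1483,.059],181.9)"
```

```text
tool_pos: [0.5114, -0.152, 0.1929]
width: 0.0226
grip_force: 29.9
tool_pos: [0.5116, -0.1492, 0.1003]
width: 0.0224
grip_force: 29.9
pos [ 0.5116 -0.1492  0.1003] yaw -177.98 z [-0.  0. -1.] F [ 1.8 -0.8 -0.3] w 0.0224 g 29.9 t 40.9
turn(deg,tool) [ 0.  -0.   0.1] shift(cm) [0.06 0.09 4.13] t 40.9
```

```bash
python3 -m handwheel '[{"tx":0,"ty":0.1,"tz":0.5,"rx":0,"ry":0,"rz":0,"claw":0},{"tx":0,"ty":0,"tz":0.7,"rx":0,"ry":0,"rz":0,"claw":0},{"tx":0,"ty":0,"tz":0.6,"rx":0,"ry":0,"rz":0,"claw":0},{"tx":0,"ty":0,"tz":0.5,"rx":0,"ry":0,"rz":0,"claw":0},{"tx":0,"ty":0,"tz":0,"rx":0,"ry":0,"rz":0,"claw":0}]' 
python3 -c "
from h import *
say();plan([.511,-.1483,.059],181.9)"
```

```text
time_s: 41.52
tool_pos: [0.511, -0.148, 0.0763]
ee_rot: [0.055, -3.14, -0.001]
force: [0.8, -0.5, 0.3]
width: 0.0222
grip_force: 30.0
pos [ 0.511  -0.148   0.0763] yaw -177.99 z [-0.001  0.    -1.   ] F [ 0.8 -0.5  0.3] w 0.0222 g 30.0 t 41.5
turn(deg,tool) [ 0.  -0.   0.1] shift(cm) [ 0.01 -0.03  1.73] t 41.5
```

```bash
python3 -m handwheel '[{"tx":0,"ty":0,"tz":0.6,"rx":0,"ry":0,"rz":0,"claw":0},{"tx":0,"ty":0,"tz":0.6,"rx":0,"ry":0,"rz":0,"claw":0},{"tx":0,"ty":0,"tz":0.5,"rx":0,"ry":0,"rz":0,"claw":0},{"tx":0,"ty":0,"tz":0.1,"rx":0,"ry":0,"rz":0,"claw":0},{"tx":0,"ty":0,"tz":0,"rx":0,"ry":0,"rz":0,"claw":0}]' | grep -E "pos|force"
python3 -m handwheel '[{"tx":0,"ty":0,"tz":0,"rx":0,"ry":0,"rz":0,"claw":4.5},{"tx":0,"ty":0,"tz":0,"rx":0,"ry":0,"rz":0,"claw":4.5},{"tx":0,"ty":0,"tz":-3,"rx":0,"ry":0,"rz":0,"claw":4.5},{"tx":0,"ty":0,"tz":-4,"rx":0,"ry":0,"rz":0,"claw":4.5},{"tx":0,"ty":0,"tz":-5,"rx":0,"ry":0,"rz":0,"claw":4.5},{"tx":0,"ty":0,"tz":0,"rx":0,"ry":0,"rz":0,"claw":4.5},{"tx":0,"ty":0,"tz":0,"rx":0,"ry":0,"rz":0,"claw":4.5}]' | grep -E "pos|force"
python3 -c "
from h import *
say();head([.5115,-.1496,.103],.0125);plan([.577,.3125,.15],181.9)"
```

```text
tool_pos: [0.5124, -0.1485, 0.0593]
force: [0.3, 0.9, 7.6]
grip_force: 29.5
tool_pos: [0.5108, -0.148, 0.1782]
force: [-0.6, -0.8, 0.3]
grip_force: 0.0
pos [ 0.5108 -0.148   0.1782] yaw -177.99 z [-0.001  0.    -1.   ] F [-0.6 -0.8  0.3] w 0.0451 g 0.0 t 43.0
pred [276.7 225.8] 17.2
px [275.5        226.5         17.20000076] -> [ 0.5121 -0.1505  0.103 ]
px [277.5        278.5         16.79999924] -> [ 0.5541 -0.1477  0.103 ]
px [276.5 208.5  15.5] -> [ 0.4984 -0.1502  0.103 ]
turn(deg,tool) [ 0.  -0.1  0.1] shift(cm) [-8.18 45.79  2.76] t 43.1
```

```bash
python3 -m handwheel '[{"tx":-1,"ty":4,"tz":0,"rx":0,"ry":0,"rz":0,"claw":5},{"tx":-1.2,"ty":6,"tz":0,"rx":0,"ry":0,"rz":0,"claw":5},{"tx":-1.2,"ty":6,"tz":0,"rx":0,"ry":0,"rz":0,"claw":5},{"tx":-1.2,"ty":6,"tz":0,"rx":0,"ry":0,"rz":0,"claw":5},{"tx":-1.2,"ty":6,"tz":0,"rx":0,"ry":0,"rz":0,"claw":5},{"tx":-1.2,"ty":6,"tz":0,"rx":0,"ry":0,"rz":0,"claw":5},{"tx":-1.2,"ty":6,"tz":0,"rx":0,"ry":0,"rz":0,"claw":5},{"tx":0,"ty":5.6,"tz":0.5,"rx":0,"ry":0,"rz":0,"claw":5}]' |grep pos
python3 -m handwheel '[{"tx":0,"ty":0,"tz":2,"rx":0,"ry":0,"rz":0,"claw":5},{"tx":0,"ty":0,"tz":0,"rx":0,"ry":0,"rz":0,"claw":5},{"tx":0,"ty":0,"tz":0,"rx":0,"ry":0,"rz":0,"claw":5}]'|grep pos
python3 -c "
from h import *
say();head([.577,.3125,.088],.0125);plan([.577,.3125,.042],181.9)"
```

```text
tool_pos: [0.5771, 0.3124, 0.1718]
tool_pos: [0.577, 0.3088, 0.1529]
pos [0.577  0.3088 0.1529] yaw -178.07 z [-0.002 -0.001 -1.   ] F [-0.2  0.4  0.4] w 0.0498 g 0.0 t 44.5
pred [284.3 230.1] 18.0
turn(deg,tool) [-0. -0.  0.] shift(cm) [ 0.04  0.36 11.16] t 44.5
```

No circle was found, so I'll look.

```bash
python3 -c "
from h import *
snap('wrist','w11.png');snap('top','t2.png')"
```

```text
(no output)
```

View pics/w11.png

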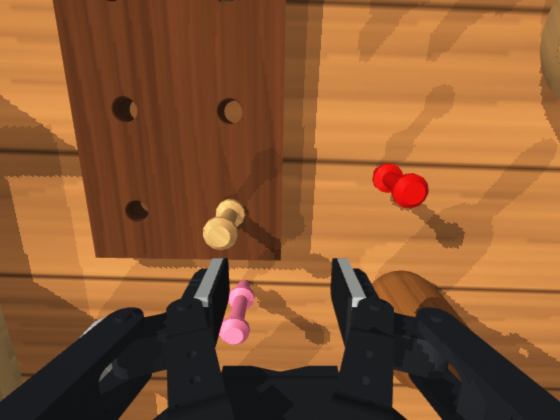

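The board was knocked aside, and the last small peg now stands with its head at (220,234) and collar at (231,212). The pink peg (235,330) and the red one (409,190) are to be left alone.

```bash
python3 -c "
from h import *
say();c=optics.get_calibration('wrist');print(onz(c,(220,233),.088),onz(c,(230.5,212.5),.038),'pink',onz(c,(235,331),.058),onz(c,(239,295),.004))
p=onz(c,(220,233),.088);q=onz(c,(230.5,212.5),.038);m=(p+q)/2
plan([m[0],m[1],.13],181.9)"
```

```text
pos [0.5779 0.3094 0.1543] yaw -178.08 z [ 0.001  0.    -1.   ] F [ 0.3 -0.  -0.6] w 0.0499 g 0.0 t 44.6
[0.58212901 0.26824605 0.088     ] [0.58250101 0.26822534 0.038     ] pink [0.68615562 0.27381671 0.058     ] [0.6832814  0.27081337 0.004     ]
turn(deg,tool) [0. 0. 0.] shift(cm) [-0.31 -4.13  2.43] t 44.6
```

```bash
python3 -m handwheel '[{"tx":-0.2,"ty":-4.1,"tz":0,"rx":0,"ry":0,"rz":0,"claw":5},{"tx":0,"ty":0,"tz":0,"rx":0,"ry":0,"rz":0,"claw":5},{"tx":0,"ty":0,"tz":0,"rx":0,"ry":0,"rz":0,"claw":5}]'|grep pos
python3 -c "
from h import *
say();head([.582,.268,.088],.0125);plan([.582,.268,.042],181.9)"
```

```text
tool_pos: [0.5812, 0.2693, 0.1544]
pos [0.5812 0.2693 0.1544] yaw -178.07 z [ 0.001  0.001 -1.   ] F [ 0.2 -0.1  0.6] w 0.0497 g 0.0 t 45.0
pred [277.  229.9] 17.9
px [274.5        228.5         17.10000038] -> [0.581  0.2662 0.088 ]
px [295.5        257.5         20.39999962] -> [0.6026 0.2819 0.088 ]
px [273.5        210.5         15.60000038] -> [0.5679 0.2652 0.088 ]
turn(deg,tool) [0.  0.1 0.1] shift(cm) [-0.08 -0.17 11.23] t 45.0
```

```bash
python3 -m handwheel '[{"tx":0,"ty":-0.25,"tz":4,"rx":0,"ry":0,"rz":0,"claw":5},{"tx":0,"ty":0,"tz":4,"rx":0,"ry":0,"rz":0,"claw":5},{"tx":0,"ty":0,"tz":3.2,"rx":0,"ry":0,"rz":0,"claw":5},{"tx":0,"ty":0,"tz":0,"rx":0,"ry":0,"rz":0,"claw":5},{"tx":0,"ty":0,"tz":0,"rx":0,"ry":0,"rz":0,"claw":0},{"tx":0,"ty":0,"tz":0,"rx":0,"ry":0,"rz":0,"claw":0},{"tx":0,"ty":0,"tz":0,"rx":0,"ry":0,"rz":0,"claw":0},{"tx":0,"ty":0,"tz":0,"rx":0,"ry":0,"rz":0,"claw":0}]' 30
python3 -m handwheel '[{"tx":0,"ty":0,"tz":-1,"rx":0,"ry":0,"rz":0,"claw":0},{"tx":0,"ty":0,"tz":-3,"rx":0,"ry":0,"rz":0,"claw":0},{"tx":0,"ty":0,"tz":-5,"rx":0,"ry":0,"rz":0,"claw":0},{"tx":0,"ty":0,"tz":-5,"rx":0,"ry":0,"rz":0,"claw":0},{"tx":0,"ty":0,"tz":-4,"rx":0,"ry":0,"rz":0,"claw":0},{"tx":0,"ty":0,"tz":0,"rx":0,"ry":0,"rz":0,"claw":0}]' | grep -E "pos|wid|grip"
python3 - <<'E'
from h import *
say();p=read_state()['tool_pos']
print('collar, expect about 279,263');head(p+[0,0,-.006],.0125)
plan([.516,-.2893,.22],181.9)
E
```

```text
time_s: 46.02
tool_pos: [0.5818, 0.2675, 0.0431]
ee_rot: [-0.055, 3.139, 0.002]
force: [0.3, -0.9, 7.1]
width: 0.0219
grip_force: 28.9
tool_pos: [0.5826, 0.2678, 0.2261]
width: 0.022
grip_force: 30.0
pos [0.5826 0.2678 0.2261] yaw -178.0 z [ 0.006  0.003 -1.   ] F [-0.6  0.6 -0. ] w 0.022 g 30.0 t 46.8
collar, expect about 279,263
pred [278.7 269.2] 24.2
px [275.5        275.5         26.29999924] -> [0.5863 0.2662 0.2201]
px [300.5 276.5  23. ] -> [0.5865 0.2792 0.2201]
px [242.5        286.5         22.89999962] -> [0.5933 0.2491 0.2201]
px [285.5        322.5         25.20000076] -> [0.6148 0.2725 0.2201]
turn(deg,tool) [0.1 0.2 0.1] shift(cm) [  8.38 -55.4    0.37] t 46.8
```

```bash
S='python3 -c "
from h import *
import sys,time
np.save(\"f%s.npy\"%sys.argv[1],optics.camera(\"wrist\"))"'
eval "$S 0"
python3 -m handwheel '[{"tx":1,"ty":-4,"tz":0,"rx":0,"ry":0,"rz":0,"claw":0},{"tx":1,"ty":-6,"tz":0,"rx":0,"ry":0,"rz":0,"claw":0},{"tx":1,"ty":-6,"tz":0,"rx":0,"ry":0,"rz":0,"claw":0}]' >/dev/null; eval "$S 1"
python3 -m handwheel '[{"tx":1,"ty":-6,"tz":0,"rx":0,"ry":0,"rz":0,"claw":0},{"tx":1,"ty":-6,"tz":0,"rx":0,"ry":0,"rz":0,"claw":0},{"tx":1,"ty":-6,"tz":0,"rx":0,"ry":0,"rz":0,"claw":0}]' >/dev/null;  eval "$S 2"
python3 -m handwheel '[{"tx":1,"ty":-6,"tz":0,"rx":0,"ry":0,"rz":0,"claw":0},{"tx":1,"ty":-6,"tz":0,"rx":0,"ry":0,"rz":0,"claw":0},{"tx":0,"ty":-6,"tz":0,"rx":0,"ry":0,"rz":0,"claw":0},{"tx":0,"ty":-3.2,"tz":0,"rx":0,"ry":0,"rz":0,"claw":0},{"tx":0,"ty":0,"tz":0,"rx":0,"ry":0,"rz":0,"claw":0},{"tx":0,"ty":0,"tz":0,"rx":0,"ry":0,"rz":0,"claw":0}]' | grep -E "pos|wid|grip";  eval "$S 3"
python3 - <<'E'
from h import *
F=np.stack([np.load('f%d.npy'%i) for i in range(4)]).astype(float)
sd=F.std(0).max(2); mu=F.mean(0); m=(sd<22)&(mu[...,0]>90)&(mu[...,0]>mu[...,2]+25)
for v in range(228,312,4):
    r=np.where(m[v,245:315])[0]+245; print(v,len(r),r.min() if len(r) else '',r.max() if len(r) else '')
say();plan([.5145,-.2885,.10],181.9)
E
```

```text
tool_pos: [0.5193, -0.2864, 0.2203]
width: 0.022
grip_force: 30.0
228 0  
232 25 245 314
236 26 245 308
240 5 262 308
244 14 268 281
248 23 245 285
252 39 259 314
256 38 257 294
260 32 257 297
264 35 257 297
268 35 259 298
272 40 258 298
276 34 259 297
280 38 258 295
284 35 258 292
288 22 258 290
292 30 258 291
296 22 264 291
300 39 257 302
304 44 257 302
308 44 255 304
pos [ 0.5196 -0.286   0.2207] yaw -177.95 z [-0.002  0.001 -1.   ] F [-1.   0.2 -0.4] w 0.0223 g 30.0 t 48.5
turn(deg,tool) [ 0.1 -0.1  0.1] shift(cm) [ 0.52 -0.23 12.07] t 48.5
```

```bash
python3 -m handwheel '[{"tx":0.4,"ty":-0.2,"tz":3,"rx":0,"ry":0,"rz":0,"claw":0},{"tx":0,"ty":0,"tz":5,"rx":0,"ry":0,"rz":0,"claw":0},{"tx":0,"ty":0,"tz":4,"rx":0,"ry":0,"rz":0,"claw":0},{"tx":0,"ty":0,"tz":0,"rx":0,"ry":0,"rz":0,"claw":0},{"tx":0,"ty":0,"tz":0,"rx":0,"ry":0,"rz":0,"claw":0}]' | grep -E "pos|wid|grip"
python3 -c "
from h import *
say();plan([.5156,-.2878,.059],181.9)"
```

```text
tool_pos: [0.5172, -0.2892, 0.103]
width: 0.0219
grip_force: 30.0
pos [ 0.5172 -0.2892  0.103 ] yaw -177.93 z [ 0.001 -0.001 -1.   ] F [ 1.5  0.1 -0.1] w 0.0219 g 30.0 t 49.1
turn(deg,tool) [-0.   0.1  0.2] shift(cm) [0.16 0.15 4.4 ] t 49.1
```

```bash
python3 -m handwheel '[{"tx":0.15,"ty":0.15,"tz":0.8,"rx":0,"ry":0,"rz":0,"claw":0},{"tx":0,"ty":0,"tz":0.8,"rx":0,"ry":0,"rz":0,"claw":0},{"tx":0,"ty":0,"tz":0.6,"rx":0,"ry":0,"rz":0,"claw":0},{"tx":0,"ty":0,"tz":0.4,"rx":0,"ry":0,"rz":0,"claw":0},{"tx":0,"ty":0,"tz":0,"rx":0,"ry":0,"rz":0,"claw":0}]' | grep -E "pos|force"
python3 -c "
from h import *
say();plan([.5156,-.2878,.059],181.9)"
```

```text
tool_pos: [0.5145, -0.288, 0.0753]
force: [1.3, -0.1, -1.7]
grip_force: 30.1
pos [ 0.5145 -0.288   0.0753] yaw -177.99 z [-0.001  0.    -1.   ] F [ 1.3 -0.1 -1.7] w 0.0219 g 30.1 t 49.8
turn(deg,tool) [ 0.  -0.   0.1] shift(cm) [-0.11  0.02  1.63] t 49.8
```

```bash
python3 -m handwheel '[{"tx":0,"ty":0,"tz":0.6,"rx":0,"ry":0,"rz":0,"claw":0},{"tx":0,"ty":0,"tz":0.6,"rx":0,"ry":0,"rz":0,"claw":0},{"tx":0,"ty":0,"tz":0.5,"rx":0,"ry":0,"rz":0,"claw":0},{"tx":0,"ty":0,"tz":0.1,"rx":0,"ry":0,"rz":0,"claw":0},{"tx":0,"ty":0,"tz":0,"rx":0,"ry":0,"rz":0,"claw":0}]' | grep -E "pos|force"
python3 -m handwheel '[{"tx":0,"ty":0,"tz":0,"rx":0,"ry":0,"rz":0,"claw":4.5},{"tx":0,"ty":0,"tz":0,"rx":0,"ry":0,"rz":0,"claw":4.5},{"tx":0,"ty":0,"tz":-3,"rx":0,"ry":0,"rz":0,"claw":4.5},{"tx":0,"ty":0,"tz":-4,"rx":0,"ry":0,"rz":0,"claw":4.5},{"tx":0,"ty":0,"tz":-5,"rx":0,"ry":0,"rz":0,"claw":4.5},{"tx":0,"ty":0,"tz":-3,"rx":0,"ry":0,"rz":0,"claw":4.5},{"tx":0,"ty":5,"tz":-3,"rx":0,"ry":0,"rz":0,"claw":4.5},{"tx":0,"ty":5,"tz":0,"rx":0,"ry":0,"rz":0,"claw":4.5}]' | grep -E "pos|force"
python3 -m handwheel '[{"tx":-2.5,"ty":0,"tz":0,"rx":0,"ry":0,"rz":0,"claw":4.5},{"tx":0,"ty":0,"tz":0,"rx":0,"ry":0,"rz":0,"claw":4.5},{"tx":0,"ty":0,"tz":0,"rx":0,"ry":0,"rz":0,"claw":4.5}]' | grep -E "pos|force"
python3 - <<'E'
from h import *
say()
for p,r_,z in[((.5856,-.2874),.016,.113),((.5831,-.2174),.016,.113),((.5806,-.1474),.016,.113),((.578,-.0774),.016,.113),((.5176,-.2898),.0125,.103),((.515,-.2198),.0125,.103),((.5125,-.1498),.0125,.103),((.51,-.0798),.0125,.103)]:
    print(p);head([*p,z],r_)
E
```

```text
tool_pos: [0.5154, -0.2885, 0.0583]
force: [0.1, 0.3, 6.1]
grip_force: 30.3
tool_pos: [0.5124, -0.188, 0.2401]
force: [0.5, 0.3, 0.1]
grip_force: 0.0
tool_pos: [0.5355, -0.1874, 0.2372]
force: [0.3, -0.1, -0.8]
grip_force: 0.0
pos [ 0.5355 -0.1874  0.2372] yaw -178.0 z [-0.001  0.    -1.   ] F [ 0.3 -0.1 -0.8] w 0.0448 g 0.0 t 51.8
(0.5856, -0.2874)
pred [167.9 255.6] 17.5
px [182.5        231.5         19.39999962] -> [ 0.5617 -0.2728  0.113 ]
px [168.5 253.5  16. ] -> [ 0.5835 -0.2867  0.113 ]
(0.5831, -0.2174)
pred [244.7 255.6] 17.5
px [249.5        234.5         15.60000038] -> [ 0.5624 -0.2131  0.113 ]
px [246.5        253.5         17.20000076] -> [ 0.581  -0.2157  0.113 ]
(0.5806, -0.1474)
pred [321.3 255.3] 17.4
px [320.5        253.5         16.10000038] -> [ 0.5788 -0.1483  0.113 ]
px [305.5        265.5         17.20000076] -> [ 0.5913 -0.1613  0.113 ]
px [313.5 234.5  16. ] -> [ 0.5605 -0.1559  0.113 ]
px [344.5        282.5         18.20000076] -> [ 0.6077 -0.1236  0.113 ]
(0.578, -0.0774)
pred [397.9 254.9] 17.4
px [394.5 253.5  16. ] -> [ 0.5768 -0.0807  0.113 ]
px [377.5        234.5         16.10000038] -> [ 0.5588 -0.0986  0.113 ]
(0.5176, -0.2898)
pred [164.1 179.9] 14.2
px [181.5        170.5         12.19999981] -> [ 0.5087 -0.274   0.103 ]
px [165.5  177.5   12.25] -> [ 0.5154 -0.2884  0.103 ]
(0.515, -0.2198)
pred [243.5 179.4] 14.2
px [245.5        180.5         13.19999981] -> [ 0.5159 -0.218   0.103 ]
px [221.5 190.5  13. ] -> [ 0.5257 -0.2394  0.103 ]
(0.5125, -0.1498)
pred [322.8 179.1] 14.1
px [322.5        178.5         14.10000038] -> [ 0.512  -0.1501  0.103 ]
px [296.5        211.5         15.39999962] -> [ 0.5432 -0.1715  0.103 ]
(0.51, -0.0798)
pred [402.  178.8] 14.1
px [383.5        172.5         12.19999981] -> [ 0.505  -0.0969  0.103 ]
px [398.5        180.5         13.19999981] -> [ 0.5117 -0.0827  0.103 ]
px [424.5        176.5         15.39999962] -> [ 0.5073 -0.0603  0.103 ]
```

All eight heads sit within about 3 mm of their holes. Now close the drawer by pushing the bar with shut fingers.

```bash
python3 -m handwheel '[{"tx":4,"ty":0,"tz":0,"rx":0,"ry":0,"rz":0,"claw":0},{"tx":4,"ty":0,"tz":0,"rx":0,"ry":0,"rz":0,"claw":0},{"tx":4,"ty":0,"tz":0,"rx":0,"ry":0,"rz":0,"claw":0},{"tx":4.5,"ty":-0.6,"tz":0,"rx":0,"ry":0,"rz":0,"claw":0},{"tx":0,"ty":0,"tz":0,"rx":0,"ry":0,"rz":0,"claw":0},{"tx":0,"ty":0,"tz":0,"rx":0,"ry":0,"rz":0,"claw":0}]' | grep -E "pos|force|wid"
python3 -c "
from h import *
say();plan([.372,-.189,.085],181.9)"
```

```text
tool_pos: [0.3722, -0.1995, 0.2382]
force: [0.5, -0.6, -0.1]
width: -0.0
grip_force: 0.0
pos [ 0.3722 -0.1995  0.2382] yaw -178.03 z [ 0.002 -0.001 -1.   ] F [ 0.5 -0.6 -0.1] w -0.0 g 0.0 t 52.9
turn(deg,tool) [-0.   0.1  0.1] shift(cm) [-1.000e-02  1.050e+00  1.532e+01] t 52.9
```

```bash
python3 -m handwheel '[{"tx":0,"ty":1,"tz":4,"rx":0,"ry":0,"rz":0,"claw":0},{"tx":0,"ty":0,"tz":5,"rx":0,"ry":0,"rz":0,"claw":0},{"tx":0,"ty":0,"tz":4,"rx":0,"ry":0,"rz":0,"claw":0},{"tx":0,"ty":0,"tz":2.3,"rx":0,"ry":0,"rz":0,"claw":0},{"tx":0,"ty":0,"tz":0,"rx":0,"ry":0,"rz":0,"claw":0},{"tx":-0.8,"ty":0,"tz":0,"rx":0,"ry":0,"rz":0,"claw":0},{"tx":-0.8,"ty":0,"tz":0,"rx":0,"ry":0,"rz":0,"claw":0},{"tx":-0.8,"ty":0,"tz":0,"rx":0,"ry":0,"rz":0,"claw":0}]' | grep -E "pos|force"
python3 -m handwheel '[{"tx":-0.6,"ty":0,"tz":0,"rx":0,"ry":0,"rz":0,"claw":0},{"tx":-0.6,"ty":0,"tz":0,"rx":0,"ry":0,"rz":0,"claw":0},{"tx":-0.8,"ty":0,"tz":0,"rx":0,"ry":0,"rz":0,"claw":0},{"tx":-0.8,"ty":0,"tz":0,"rx":0,"ry":0,"rz":0,"claw":0}]' | grep -E "pos|force"
```

```text
tool_pos: [0.3967, -0.1886, 0.0857]
force: [0.4, -0.3, 0.1]
grip_force: 0.0
tool_pos: [0.4234, -0.1871, 0.0847]
force: [-2.4, 0.1, 2.2]
grip_force: 1.6
```

```bash
python3 -m handwheel '[{"tx":-1,"ty":0,"tz":0,"rx":0,"ry":0,"rz":0,"claw":0},{"tx":-1.2,"ty":0,"tz":0,"rx":0,"ry":0,"rz":0,"claw":0},{"tx":-1.2,"ty":0,"tz":0,"rx":0,"ry":0,"rz":0,"claw":0},{"tx":-1.2,"ty":0,"tz":0,"rx":0,"ry":0,"rz":0,"claw":0},{"tx":-1.2,"ty":0,"tz":0,"rx":0,"ry":0,"rz":0,"claw":0},{"tx":-1.2,"ty":0,"tz":0,"rx":0,"ry":0,"rz":0,"claw":0},{"tx":-1.2,"ty":0,"tz":0,"rx":0,"ry":0,"rz":0,"claw":0},{"tx":-1.2,"ty":0,"tz":0,"rx":0,"ry":0,"rz":0,"claw":0}]' | grep -E "pos|force"
python3 -m handwheel '[{"tx":-1,"ty":0,"tz":0,"rx":0,"ry":0,"rz":0,"claw":0},{"tx":-1,"ty":0,"tz":0,"rx":0,"ry":0,"rz":0,"claw":0},{"tx":-1,"ty":0,"tz":0,"rx":0,"ry":0,"rz":0,"claw":0},{"tx":-0.8,"ty":0,"tz":0,"rx":0,"ry":0,"rz":0,"claw":0},{"tx":-0.6,"ty":0,"tz":0,"rx":0,"ry":0,"rz":0,"claw":0},{"tx":-0.6,"ty":0,"tz":0,"rx":0,"ry":0,"rz":0,"claw":0},{"tx":0,"ty":0,"tz":0,"rx":0,"ry":0,"rz":0,"claw":0}]' | grep -E "pos|force"
```

```text
tool_pos: [0.5178, -0.1838, 0.0846]
force: [-3.9, 2.7, 0.0]
grip_force: 1.8
tool_pos: [0.5685, -0.1827, 0.0851]
force: [1.6, -0.1, -0.3]
grip_force: 0.0
```

```bash
python3 -m handwheel '[{"tx":-0.5,"ty":0,"tz":0,"rx":0,"ry":0,"rz":0,"claw":0},{"tx":-0.5,"ty":0,"tz":0,"rx":0,"ry":0,"rz":0,"claw":0},{"tx":-0.4,"ty":0,"tz":0,"rx":0,"ry":0,"rz":0,"claw":0},{"tx":0,"ty":0,"tz":0,"rx":0,"ry":0,"rz":0,"claw":0}]' | grep -E "pos|force"
python3 -m handwheel '[{"tx":-0.3,"ty":0,"tz":0,"rx":0,"ry":0,"rz":0,"claw":0},{"tx":-0.2,"ty":0,"tz":0,"rx":0,"ry":0,"rz":0,"claw":0},{"tx":0,"ty":0,"tz":0,"rx":0,"ry":0,"rz":0,"claw":0}]' | grep -E "pos|force"
```

```text
tool_pos: [0.5786, -0.1819, 0.0845]
force: [-12.1, -2.7, 8.5]
grip_force: 6.2
tool_pos: [0.5787, -0.1818, 0.0844]
force: [-30.1, -5.8, 22.1]
grip_force: 15.2
```

The drawer is hard on its stop. Back away, rise and check.

```bash
python3 -m handwheel '[{"tx":1,"ty":0,"tz":0,"rx":0,"ry":0,"rz":0,"claw":0},{"tx":3,"ty":0,"tz":0,"rx":0,"ry":0,"rz":0,"claw":0},{"tx":4,"ty":0,"tz":0,"rx":0,"ry":0,"rz":0,"claw":0},{"tx":2,"ty":0,"tz":-4,"rx":0,"ry":0,"rz":0,"claw":0},{"tx":0,"ty":0,"tz":-5,"rx":0,"ry":0,"rz":0,"claw":0},{"tx":0,"ty":0,"tz":-5,"rx":0,"ry":0,"rz":0,"claw":0},{"tx":0,"ty":0,"tz":0,"rx":0,"ry":0,"rz":0,"claw":0},{"tx":0,"ty":0,"tz":0,"rx":0,"ry":0,"rz":0,"claw":0}]' | grep -E "pos|force"
python3 - <<'E'
from h import *
say()
a=cv2.imread('pics/top0.png')[...,::-1].astype(int);b,c=snap('top');b=b.astype(int)
d=np.abs(a-b).sum(2)>90
n,l,st,ce=cv2.connectedComponentsWithStats(cv2.morphologyEx(d.astype(np.uint8),cv2.MORPH_OPEN,np.ones((3,3))))
for k in range(1,n): 
    if st[k,4]>15: print(st[k])
# handle bar row: grey pixels
w=b[180:230,300:380]; g=(w.max(2)-w.min(2)<40)&(w.sum(2)>270); print('bar rows',np.where(g.sum(1)>15)[0]+180)
w=a[180:230,300:380]; g=(w.max(2)-w.min(2)<40)&(w.sum(2)>270); print('before',np.where(g.sum(1)>15)[0]+180)
E
```

```text
tool_pos: [0.4863, -0.1849, 0.2245]
force: [-0.2, -0.2, -0.4]
grip_force: 0.0
pos [ 0.4863 -0.1849  0.2245] yaw -177.98 z [ 0.001 -0.    -1.   ] F [-0.2 -0.2 -0.4] w 0.0002 g 0.0 t 58.2
[  85   85  113   57 3847]
[ 59 107  12   4  38]
[  22  121   41   37 1110]
[191 132  27  27 179]
[220 136  23  28 436]
[ 62 148  60  26 840]
[141 150  20   9 106]
[  16  157   78   80 3112]
[  78  161  155  118 5112]
[150 161  28  14 293]
[182 161  16   5  67]
[270 168  22  17 186]
[213 178  85  24 806]
[217 188  13  11  82]
[136 194   5   5  21]
[196 197   9   6  41]
[296 196  10   4  34]
[  282   200   278   220 23992]
[232 203  14   6  64]
[216 204  14  12 148]
[215 217  15  52 733]
[194 223  12  11 111]
[ 70 225  36  35 748]
[171 224   9  10  67]
[315 226   4   5  18]
[  82  248   47   46 1169]
[193 251  13  10 112]
[168 253   8   5  32]
[178 276  11   9  85]
[106 295  39  26 440]
[194 297   9   8  38]
[546 329  14  10 120]
[524 330   5   4  18]
[473 333  37  22 349]
[234 354  47  19 591]
[ 193  364   73   56 2394]
[260 397  66  23 831]
bar rows [196 197 198 199 200 201 202 228 229]
before [197 198 199]
```

```bash
python3 -c "
from h import *
print(r.job_done())"
```

```text
the job is handed in; nothing more can be done
None
```

I stood all six pegs from the board in the drawer's rack (three large, three small), pushed the drawer shut against its stop, and handed the job in at about 58 s; no verdict came back.

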